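# Hang the camping mugs on the indexed mug tree

### The arm

A 6-joint arm with a two-finger parallel gripper is mounted at the origin on the work surface. World frame = base frame: x ahead of the robot, y to its left, z up, the work surface at z = 0. Lengths are in m, angles in degrees, forces in N, time in s.
With the tool pointing down it reaches from about 0.3 to 0.75 m from the base axis. Payload 8.5 kg.
Tool frame: the origin (TCP) lies midway between the tips of the shut fingers; the grasp point (between the pads) lies 19 mm behind it; z points along the fingers, y is the direction in which the jaws open and shut (so a half turn about z gives the same grasp; the last joint's range is limited). The gripper opens to 85 mm and grips with 20 to 120 N. Pads are 22 mm wide; open, the fingers measure 114 mm over their backs; the gripper's body (76 mm by 85 mm) begins 54 mm behind the grasp point. The pads swing forward as they close: fully open they stand 13 mm farther back than shut.
Start: joints at [61.748, 21.807, 74.336, -0, 83.858, -12.336], TCP at [0.151, 0.529, 0.231] pointing down, gripper open.
Joint ranges: [-178.18, 178.18], [-50.72, 133.34], [12.68, 142.11], [-81.47, 261.47], [9.98, 163.14], [-165.26, 165.26]. Speed limits (degrees/s): [136.94, 136.94, 180, 180, 180, 180].

### API

Orientations are given as a 3x3 rotation matrix whose columns are the frame's x, y, z axes.
In Python, from rig import env, eyes, close_job gives the robot as it stands.
- The arm moves only by the tool jog_arm, never from a script. Its argument "deltas" is one flat list of numbers, 7 for each row, row after row: the shift along the tool's x, y, z in units of 0.75 m (1.0 is 0.75 m), then the turn, a rotation vector about the tool's x, y, z in units of 180 degrees (1.0 is 180 degrees), then the gripper command: -1 is fully open, 1 is shut, values between are in proportion. In form: [dx, dy, dz, ax, ay, az, fingers, dx, dy, dz, ax, ay, az, fingers, ...]. A call has 1 to 12 rows; each row is the pose to reach, as a shift and turn from the pose commanded when the call began, along the tool's axes at that moment, turning the shorter way round; what a row does not reach only later rows make up. A row lasts 1/12 s, in which the tool goes at most 41.7 mm and 7.16 degrees, less where a joint would pass 70% of its speed; a pose out of reach is approached as far as the arm can. A call with a number of a shift or a turn outside -1 to 1 is refused whole. A call with a gripper value outside its range is refused whole. The fingers move at their own pace and stop on an object; "grip_force" is the grip in N (left out, the last holds). Time passes only in rows, so rows that repeat a pose let the fingers close. It gives the time, the measured TCP pose, the force and the opening at its end, in the units of the state.
- env.observe(): the state, without advancing time (a new reading comes with each control period).
- eyes.get_image(name): name is "scene" or "side" or "wrist"; returns the picture (480x640x3 uint8, red, green, blue); there is no depth.
- eyes.camera_params(name): a dict with "intrinsics" (3x3 intrinsics, pixels), "R" (3x3) and "t" (3): a world point X has camera coordinates R X + t; the wrist camera has in their place "mount" (4x4, takes a point from camera to tool coordinates, whose origin is the TCP and whose axes are the flange's). Camera axes: x right, y down, z forward; pixel columns grow to the right and rows downward; lengths in m; the calibration is good to about 2 mm. A picture is of the moment at which its call begins: read the wrist's pose just before it. camera_params takes no time and is no camera call.
- close_job(): hands the job in, once; it reports no verdict.
The state is a dict: "time_s": time; "q": joint angles; "qvel": joint speeds; "joint_efforts": joint torques, N m; "position": TCP position; "tool_rot": TCP orientation; "ft_force": force on the tool from outside, world axes, zero at the start; "wrist_torque": the same for the moment, N m; "grip_width": finger opening in m.
Only numpy, scipy, OpenCV 4.12 (cv2) and the standard library are available. Lean on these libraries where they do the work, as an engineer would, in place of code of your own. Each camera call takes 0.05 s, during which the arm holds its last target.

### The job

Put away every camping mug that stands on the shelf: hang each by its handle on the revolving mug tree, on the hook of its own colour. Load a hook only while it faces the front of the stand (the white stripe) with the spring pin fully home; to bring another hook forward, draw the pin by its knob, turn the tree and let the pin drop into the hole. Leave the pin fully home, the mugs hanging still, and the other things on the shelf where they are.

Things in the scene. Friction and masses are not known exactly. Their poses are not given: they have to be found in the camera images.
- stand: Fixed foot of the revolving mug tree: dark steel plate 200 x 200 x 18 mm, 28 mm post. Origin on the shelf under the turning axis; its -x axis is the FRONT of the stand, facing roughly the robot, marked by a white stripe along that edge of the foot.
- index_plate (a point): Centre of the top face of the fixed round steel index plate, 144 mm across, 177 mm above the shelf. Four brass-ringed holes on a 58 mm radius, 90 degrees apart; seen from above one lies 45 degrees anticlockwise of the front direction.
- tree (a joint): Turn of the tree (hub with four arms) about the upright axis, rad, growing anticlockwise seen from above, no end stops, light friction (about 3 N at the knob). At 0 the red hook faces the front; at 1.571 green, 3.142 yellow, -1.571 (or 4.712) blue; whole turns may be added. The holes hold it at just these angles.
- pin (a joint): Spring index pin, m drawn up: 0 fully home in a hole, about 0.009 tip riding on the plate between holes, 0.016 end of travel. The spring pulls it down with 4 N at 0 and 8 N at 0.012. Home it locks the tree (0.02 rad play); above 0.009 the tree turns. Its round tip drops into a hole by itself when within 2 mm of it. Starts between two holes.
- pin_knob (a point): Middle of the pin's black pull knob with a red line: 28 mm across, 25 mm tall, centre 246 mm above the shelf when home, free to spin on its own upright axis. It rides on the turning tree, 58 mm from the axis, midway between the red and blue arms. Nothing within 80 mm of the axis but knob and pin rises above 221 mm; under the knob is the pin's barrel, top at 215 mm.
- hook_red (a point): Seat of the red hook: low point of the centre line of a 9 mm round steel arm that runs straight out from the hub, 125 mm from the axis, 192 mm above the shelf. Inwards the arm rises to 199 mm at a red collar (20 mm across, 64 to 90 mm radius), outwards to a red 12 mm ball tip (159 mm radius, 215 mm up). Anticlockwise from above: red, blue, yellow, green.
- hook_blue (a point): Seat of the blue hook: low point of the centre line of a 9 mm round steel arm that runs straight out from the hub, 125 mm from the axis, 192 mm above the shelf. Inwards the arm rises to 199 mm at a blue collar (20 mm across, 64 to 90 mm radius), outwards to a blue 12 mm ball tip (159 mm radius, 215 mm up). Anticlockwise from above: red, blue, yellow, green.
- hook_yellow (a point): Seat of the yellow hook: low point of the centre line of a 9 mm round steel arm that runs straight out from the hub, 125 mm from the axis, 192 mm above the shelf. Inwards the arm rises to 199 mm at a yellow collar (20 mm across, 64 to 90 mm radius), outwards to a yellow 12 mm ball tip (159 mm radius, 215 mm up). Anticlockwise from above: red, blue, yellow, green.
- hook_green (a point): Seat of the green hook: low point of the centre line of a 9 mm round steel arm that runs straight out from the hub, 125 mm from the axis, 192 mm above the shelf. Inwards the arm rises to 199 mm at a green collar (20 mm across, 64 to 90 mm radius), outwards to a green 12 mm ball tip (159 mm radius, 215 mm up). Anticlockwise from above: red, blue, yellow, green.
- mug_red: Steel camping mug, red band and handle, 66 mm across, 85 mm tall, 0.09 to 0.18 kg, upright. Origin: centre of underside; z up. Handle: 7 mm bar loop towards +y in the mug's y-z plane, reaching 70 mm from the axis; opening 33 to 60 mm from the axis and 21 to 64 mm up. Once let go on a hook it swings under the arm for some 10 s. May be absent.
- eye_red (a point): Middle of the opening in the red mug's handle, at (0, 47, 43) mm in the mug's frame.
- mug_blue: Steel camping mug, blue band and handle, 66 mm across, 85 mm tall, 0.09 to 0.18 kg, upright. Origin: centre of underside; z up. Handle: 7 mm bar loop towards +y in the mug's y-z plane, reaching 70 mm from the axis; opening 33 to 60 mm from the axis and 21 to 64 mm up. Once let go on a hook it swings under the arm for some 10 s. May be absent.
- eye_blue (a point): Middle of the opening in the blue mug's handle, at (0, 47, 43) mm in the mug's frame.
- mug_yellow: Steel camping mug, yellow band and handle, 66 mm across, 85 mm tall, 0.09 to 0.18 kg, upright. Origin: centre of underside; z up. Handle: 7 mm bar loop towards +y in the mug's y-z plane, reaching 70 mm from the axis; opening 33 to 60 mm from the axis and 21 to 64 mm up. Once let go on a hook it swings under the arm for some 10 s. May be absent.
- eye_yellow (a point): Middle of the opening in the yellow mug's handle, at (0, 47, 43) mm in the mug's frame.
- mug_green: Steel camping mug, green band and handle, 66 mm across, 85 mm tall, 0.09 to 0.18 kg, upright. Origin: centre of underside; z up. Handle: 7 mm bar loop towards +y in the mug's y-z plane, reaching 70 mm from the axis; opening 33 to 60 mm from the axis and 21 to 64 mm up. Once let go on a hook it swings under the arm for some 10 s. May be absent.
- eye_green (a point): Middle of the opening in the green mug's handle, at (0, 47, 43) mm in the mug's frame.
- headlamp: Black aluminium headlamp without strap, about 58 x 60 x 43 mm, lying on the shelf. Bystander.
- carabiner: Red carabiner with a black nylon gate, 110 x 65 mm, 11 mm thick, lying flat. Bystander.
- silicone_cup: Lime green collapsible silicone cup without a handle, 92 mm across, 66 mm tall. Bystander.
- bottle: Green flask with a black cap, 68 mm across, 210 mm tall, upright. Bystander.
Things that resemble listed ones, but are neither listed nor needed, are in the scene too. Leave any pink or purple look-alike of the mug_red alone.

How it is judged:
By the outcome, as a careful person would: the job done as asked, in the order asked, and still so for the second after the job is handed in, with the robot touching nothing.
Of mug_red, mug_blue, mug_yellow, mug_green only 3 to 4 are there at a start; the rules pass over those that are not, and their reading is None.
At some moment in a run one of mug_red, mug_blue, mug_yellow, mug_green may be knocked a few centimetres aside while the robot is not near it.
It also fails if it takes over 210 s, if anything falls off the work surface, if the arm or the gripper's body presses on something with over 40 N, if the wrist force passes 120 N, or if a joint passes its speed limit or range.

## Working session

There is one attempt and no reset: what is moved stays moved. The work goes in short steps, Python scripts to look and compute and a tool call to move; the robot and the scene stay as the last step left them, time stands still between calls to the robot, and variables do not carry over. Pictures are saved under pics/ and viewed, and the job is handed in when it is done.

Besides the shell and the picture viewer there is one more tool, called after "Request:" in YAML: its name, and indented under it one key for each argument. jog_arm: Moves the arm, as the interface text tells. Its arguments: {"type":"object","properties":{"deltas":{"type":"array"},"grip_force":{"type":"number"}},"required":["deltas"]}

```bash
ls; mkdir -p pics; cat > h.py <<'E'
import numpy as np, cv2, sys
from rig import env, eyes, close_job
def snap(n,f):
    im=eyes.get_image(n); cv2.imwrite('pics/'+f,im[:,:,::-1]); return im
E
python3 - <<'E'
from h import *
np.set_printoptions(precision=4,suppress=True)
s=env.observe(); print(s)
for n in('scene','side','wrist'):
    snap(n,n+'0.png'); print(n,eyes.camera_params(n))
E
```

```text
pics
{'time_s': 0.0, 'q': array([ 61.7488,  21.8413,  74.3861,  -0.0012,  83.8593, -12.335 ]), 'qvel': array([ 0.0351,  0.0317,  0.0514,  0.0239,  0.0266, -0.0714]), 'joint_efforts': array([ -0.0018, -44.8464, -23.1276,  -0.0003,   0.0048,  -0.    ]), 'position': array([0.1507, 0.5286, 0.2307]), 'tool_rot': array([[-0.9617,  0.2742, -0.0007],
       [ 0.2742,  0.9617, -0.0013],
       [ 0.0003, -0.0015, -1.    ]]), 'ft_force': array([-0.6355,  0.8281,  0.0026]), 'wrist_torque': array([-0.0168,  0.021 ,  0.0716]), 'grip_width': 0.08542274492734676}
scene {'intrinsics': array([[446.973 ,   0.    , 318.0482],
       [  0.    , 446.973 , 237.4644],
       [  0.    ,   0.    ,   1.    ]]), 'R': array([[-0.1171,  0.993 , -0.0161],
       [ 0.6446,  0.0637, -0.7619],
       [-0.7555, -0.0996, -0.6475]]), 't': array([-0.0064, -0.232 ,  1.7561])}
side {'intrinsics': array([[598.9177,   0.    , 332.1254],
       [  0.    , 598.9177, 234.632 ],
       [  0.    ,   0.    ,   1.    ]]), 'R': array([[-0.9869, -0.1607,  0.0129],
       [-0.1282,  0.734 , -0.667 ],
       [ 0.0977, -0.6599, -0.745 ]]), 't': array([0.5279, 0.1152, 1.6575])}
wrist {'intrinsics': array([[410.9584,   0.    , 321.3659],
       [  0.    , 410.9584, 240.945 ],
       [  0.    ,   0.    ,   1.    ]]), 'mount': array([[-0.    , -0.9599, -0.2802,  0.0726],
       [ 1.    , -0.    ,  0.    ,  0.0004],
       [-0.    , -0.2802,  0.9599, -0.1434],
       [ 0.    ,  0.    ,  0.    ,  1.    ]])}
```

View pics/scene0.png

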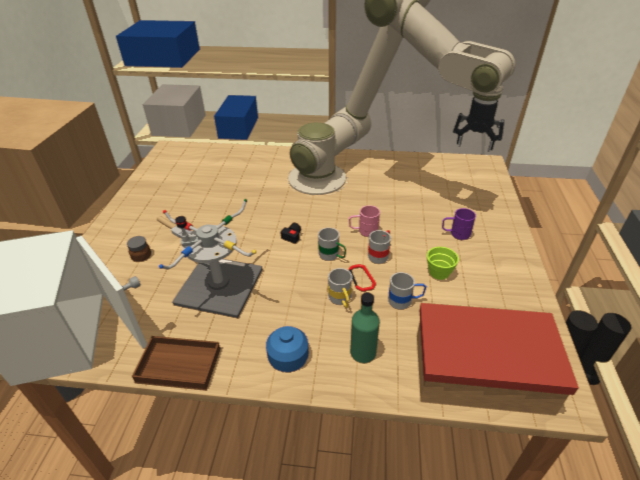

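View pics/side0.png

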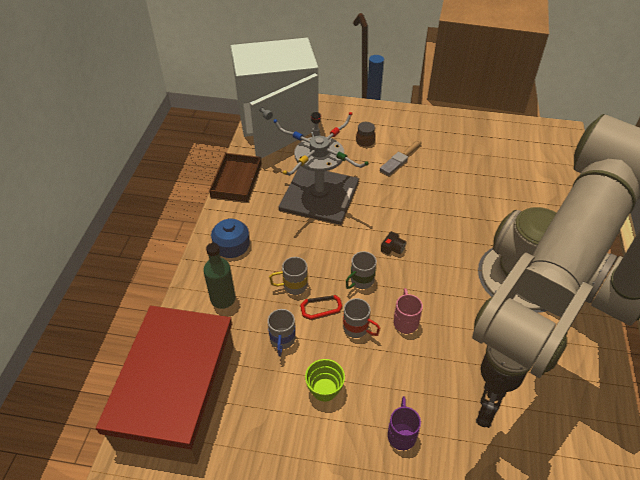

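View pics/wrist0.png

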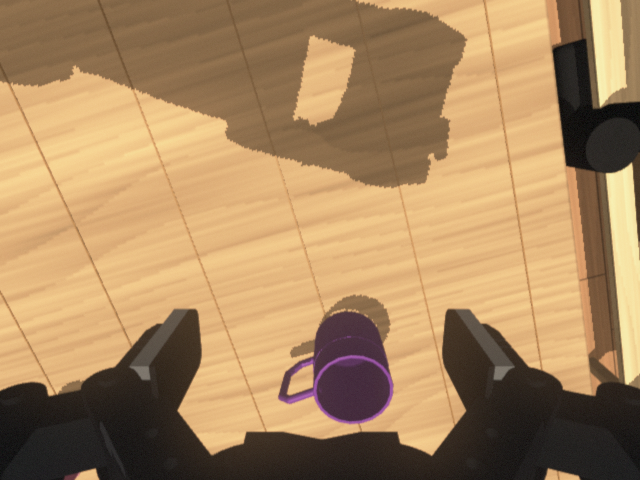

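The scene shows four listed mugs: green (329,244), red (379,247), yellow (340,287) and blue (402,290). The look-alikes are pink (369,221) and purple (462,223). The tree is at (215,255), with its pin between holes. Next I'll enlarge crops.

```bash
python3 - <<'E'
import cv2
a=cv2.imread('pics/scene0.png')
cv2.imwrite('pics/c1.png',cv2.resize(a[190:320,140:280],None,fx=5,fy=4.6,interpolation=cv2.INTER_CUBIC))
cv2.imwrite('pics/c2.png',cv2.resize(a[200:315,300:440],None,fx=5,fy=5,interpolation=cv2.INTER_CUBIC))
a=cv2.imread('pics/side0.png')
cv2.imwrite('pics/c3.png',cv2.resize(a[100:240,250:400],None,fx=4,fy=4,interpolation=cv2.INTER_CUBIC))
cv2.imwrite('pics/c4.png',cv2.resize(a[245:365,250:400],None,fx=5,fy=5,interpolation=cv2.INTER_CUBIC))
E
```

```text
(no output)
```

View pics/c1.png

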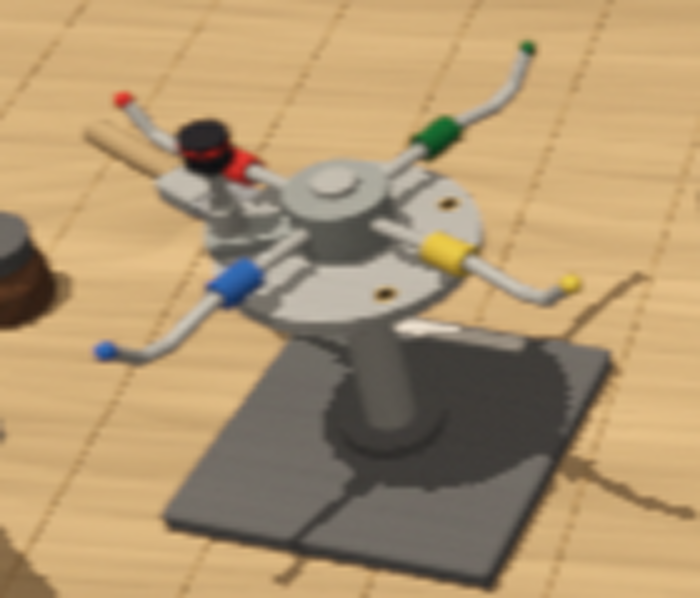

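View pics/c2.png

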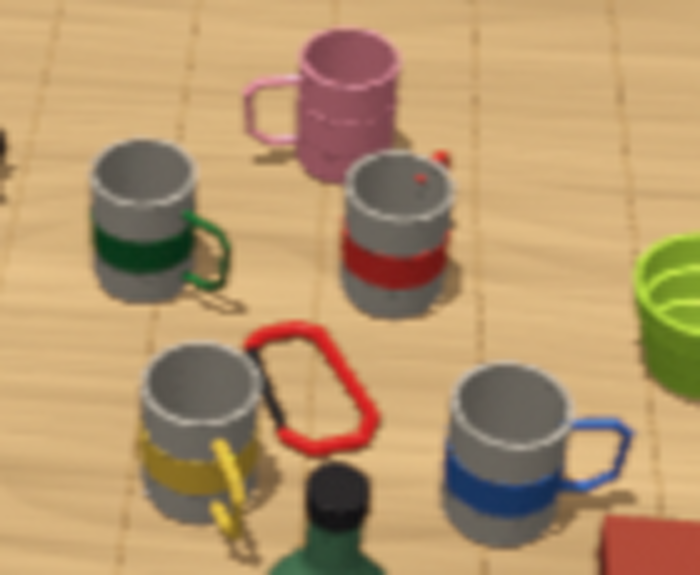

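View pics/c3.png

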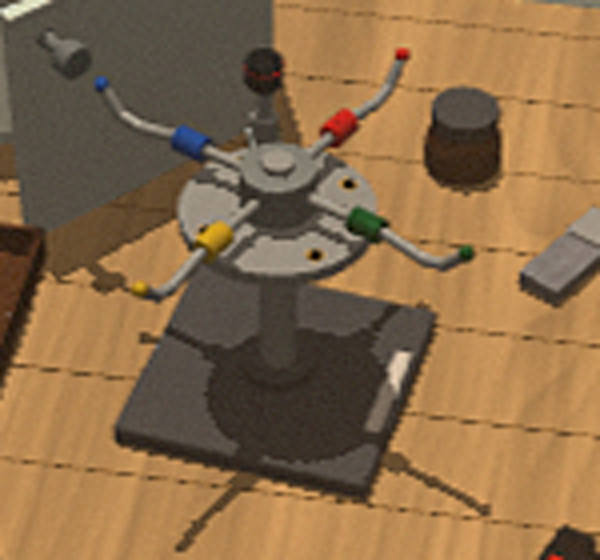

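View pics/c4.png

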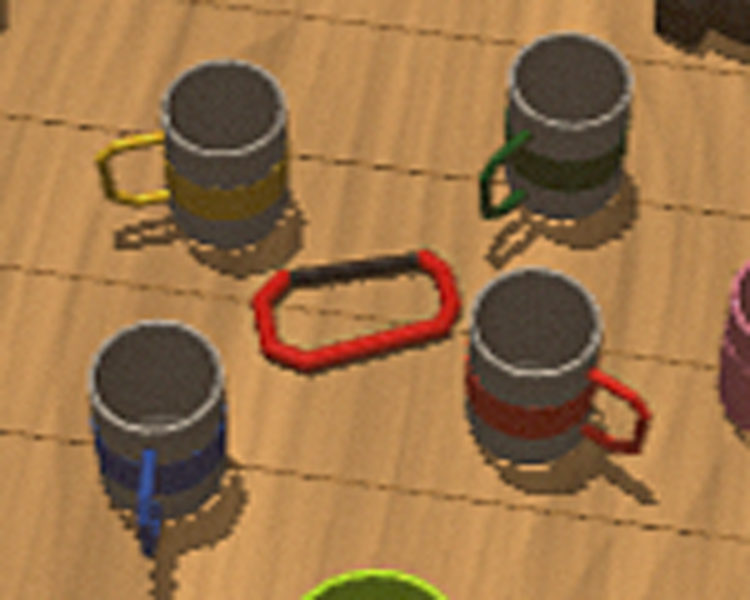

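```bash
cat >> h.py <<'E'
P={n:eyes.camera_params(n) for n in('scene','side')}
def proj(n,X):
    p=P[n]; c=p['R']@np.asarray(X,float)+p['t']; c=p['intrinsics']@c; return c[:2]/c[2]
def ray(n,uv):
    p=P[n]; d=p['R'].T@np.linalg.solve(p['intrinsics'],[uv[0],uv[1],1]); return -p['R'].T@p['t'],d
def atz(n,uv,z):
    o,d=ray(n,uv); return o+d*(z-o[2])/d[2]
def tri(a,b):
    o1,d1=ray('scene',a);o2,d2=ray('side',b)
    s=np.linalg.lstsq(np.c_[d1,-d2],o2-o1,rcond=None)[0]
    p,q=o1+s[0]*d1,o2+s[1]*d2
    return (p+q)/2,np.linalg.norm(p-q)
def un(x,off,s): return ((x[0]+.5)/s[0]-.5+off[0],(x[1]+.5)/s[1]-.5+off[1])
E
python3 - <<'E'
from h import *
from scipy.optimize import least_squares
np.set_printoptions(precision=4,suppress=True)
c1=lambda x:un(x,(140,190),(5,4.6)); c2=lambda x:un(x,(300,200),(5,5)); c3=lambda x:un(x,(250,100),(4,4)); c4=lambda x:un(x,(250,245),(5,5))
rim={'g':((144,177),(571,82)),'r':((399,187),(536,322)),'y':((200,385),(224,108)),'b':((512,405),(157,377))}
out={'g':((228,262),(486,197)),'y':((236,505),(106,180)),'b':((629,445),(149,500))}
for k,(a,b) in rim.items():
    p,e=tri(c2(a),c4(b)); print(k,'rim',p,e, atz('scene',c2(a),.085),atz('side',c4(b),.085))
    if k in out:
        q,e=tri(c2(out[k][0]),c4(out[k][1])); 
    else: q=atz('side',c4((643,430)),.043);e=0
    print('  handle',q,e,'len',np.hypot(*(q-p)[:2]),'dir deg',np.degrees(np.arctan2(q[1]-p[1],q[0]-p[0])))
balls={'r':((123,100),(402,54)),'b':((105,351),(101,83)),'y':((571,284),(140,289)),'g':((528,47),(465,252))}
obs=[]
for i,(k,(a,b)) in enumerate(balls.items()):
    p,e=tri(c1(a),c3(b)); print('ball',k,p,e); obs+= [('scene',c1(a),i),('side',c3(b),i)]
def f(v):
    r=[]
    for n,uv,i in obs:
        t=v[2]+i*np.pi/2
        r+=list(proj(n,[v[0]+.159*np.cos(t),v[1]+.159*np.sin(t),.215])-uv)
    return r
s=least_squares(f,[.55,-.25,-2]); print('axis, red arm world deg',s.x[:2],np.degrees(s.x[2]),'rms',np.sqrt(np.mean(np.square(s.fun))))
print('knob',tri(c1((204,147)),c3((263,70))))
for n,uv in [('scene',c1((448,203))),('scene',c1((385,294))),('side',c3((348,184))),('side',c3((315,255))),('side',c3((203,229)))]:
    q=atz(n,uv,.177); d=q[:2]-s.x[:2]; print('hole',q,np.hypot(*d),np.degrees(np.arctan2(d[1],d[0])))
for n,uv in [('scene',c1((165,518))),('scene',c1((490,583))),('scene',c1((610,352))),('side',c3((118,430))),('side',c3((365,493))),('side',c3((435,308)))]:
    q=atz(n,uv,.018 if 1 else 0); d=q[:2]-s.x[:2]; print('corner',q,np.hypot(*d),np.degrees(np.arctan2(d[1],d[0])))
E
```

```text
g rim [0.4371 0.0907 0.0834] 0.0014158720000535167 [0.4397 0.0914 0.085 ] [0.4367 0.0912 0.085 ]
  handle [0.4725 0.1461 0.0492] 0.0010476049988639618 len 0.06579739537764427 dir deg 57.4081150224414
r rim [0.4344 0.2456 0.0852] 0.0003748103008933822 [0.434  0.2455 0.085 ] [0.4345 0.2457 0.085 ]
  handle [0.3757 0.2715 0.043 ] 0 len 0.0641880737693568 dir deg 156.16673271017348
y rim [0.613  0.1396 0.0851] 4.2200968007537926e-05 [0.6129 0.1396 0.085 ] [0.613  0.1396 0.085 ]
  handle [0.6698 0.1666 0.0501] 0.006965225752887093 len 0.06289539764971186 dir deg 25.41590393109082
b rim [0.6111 0.3086 0.0851] 0.0002777486873028542 [0.6109 0.3086 0.085 ] [0.6112 0.3087 0.085 ]
  handle [0.6071 0.3694 0.0625] 0.01258580585760078 len 0.06085441263064907 dir deg 93.78411223313562
ball r [ 0.5415 -0.3562  0.2189] 0.0001327634095969442
ball b [ 0.7534 -0.2816  0.2196] 0.00021891894579111174
ball y [ 0.6783 -0.0704  0.2179] 0.0006701918548240421
ball g [ 0.4677 -0.1438  0.2197] 0.0007635531232203307
axis, red arm world deg [ 0.6088 -0.2152] -115.66546587481486 rms 0.6507040291375301
knob (array([ 0.63  , -0.268 ,  0.2586]), np.float64(0.0012625698839765314))
hole [ 0.57   -0.1692  0.177 ] 0.060209004973798885 130.19552376444207
hole [ 0.652  -0.1805  0.177 ] 0.05539237203104888 38.81083399010645
hole [ 0.5648 -0.251   0.177 ] 0.05678106602031887 -140.85912278955593
hole [ 0.5757 -0.1701  0.177 ] 0.05594642952936271 126.35462859169387
hole [ 0.659  -0.1836  0.177 ] 0.05929405083615034 32.14754212147582
corner [ 0.6943 -0.3216  0.018 ] 0.13650228160932185 -51.215376713085305
corner [ 0.7249 -0.127   0.018 ] 0.14578302799123494 37.24648098856187
corner [ 0.5265 -0.1037  0.018 ] 0.13859289365098676 126.46193347003377
corner [ 0.7172 -0.1278  0.018 ] 0.1392191705548229 38.8746951184228
corner [ 0.5247 -0.0959  0.018 ] 0.14593254435680894 125.1912592390407
corner [ 0.5004 -0.3029  0.018 ] 0.13947898012410664 -141.02648348295338
```

```bash
cat >> h.py <<'E'
from scipy.spatial.transform import Rotation as Rn
np.set_printoptions(precision=4,suppress=True)
def down(al):
    c,s=np.cos(np.radians(al)),np.sin(np.radians(al)); return np.array([[c,s,0],[s,-c,0],[0,0,-1.]])
def state():
    s=env.observe(); R=s['tool_rot']; 
    print('t',round(s['time_s'],2),'p',s['position'],'al',round(float(np.degrees(np.arctan2(R[1,0],R[0,0]))),2),'zdown',R[2,2].round(4),'F',s['ft_force'].round(1),'w',round(s['grip_width'],4),'q',s['q'].round(1)); return s
CM=[None]
def plan(targets,ref=None):
    """targets: list of (pos,R or alpha). ref: (pos,R) commanded pose"""
    s=env.observe(); p0,R0=(s['position'],s['tool_rot']) if ref is None else ref
    for p,R in targets:
        if np.ndim(R)==0: R=down(R)
        d=R0.T@(np.asarray(p)-p0)/.75; a=Rn.from_matrix(R0.T@R).as_rotvec()/np.pi
        print(','.join('%.4f'%x for x in d)+', '+','.join('%.4f'%x for x in a))
def wray(s,uv):
    p=eyes.camera_params('wrist'); M=p['mount']; d=np.linalg.solve(p['intrinsics'],[uv[0],uv[1],1])
    R=s['tool_rot']; return s['position']+R@M[:3,3], R@M[:3,:3]@d
def watz(s,uv,z):
    o,d=wray(s,uv); return o+d*(z-o[2])/d[2]
def wproj(s,X):
    p=eyes.camera_params('wrist'); M=p['mount']; R=s['tool_rot']
    c=M[:3,:3].T@(R.T@(np.asarray(X)-s['position'])-M[:3,3]); c=p['intrinsics']@c; return c[:2]/c[2]
def wsnap(f):
    s=env.observe(); im=snap('wrist',f); return s,im
E
python3 - <<'E'
from h import *
s=state(); plan([((.612,-.188,.40),82.6)])
c2=lambda x:un(x,(300,200),(5,5))
print('pink',atz('scene',c2((350,60)),.085))
E
```

```text
t 0.15 p [0.1507 0.5287 0.2309] al 164.08 zdown -1.0 F [1.  0.1 0.1] w 0.0853 q [ 61.7  21.8  74.4   0.   83.9 -12.3]
-0.8535,-0.7506,-0.2249, -0.0003,0.0002,0.4527
pink [0.3096 0.2123 0.085 ]
```

Request:
jog_arm:
  deltas: [-0.85,-0.75,-0.225,0,0,0.453,-1,-0.85,-0.75,-0.225,0,0,0.453,-1,-0.85,-0.75,-0.225,0,0,0.453,-1,-0.85,-0.75,-0.225,0,0,0.453,-1,-0.85,-0.75,-0.225,0,0,0.453,-1,-0.85,-0.75,-0.225,0,0,0.453,-1,-0.85,-0.75,-0.225,0,0,0.453,-1,-0.85,-0.75,-0.225,0,0,0.453,-1,-0.85,-0.75,-0.225,0,0,0.453,-1,-0.85,-0.75,-0.225,0,0,0.453,-1,-0.85,-0.75,-0.225,0,0,0.453,-1,-0.85,-0.75,-0.225,0,0,0.453,-1]

```text
time_s: 1.15
position: [0.416, 0.114, 0.3291]
tool_rot: [[0.136, 0.991, -0.0], [0.991, -0.136, 0.0], [0.0, -0.0, -1.0]]
ft_force: [0.8, 0.2, 0.9]
grip_width: 0.0852
```

```bash
python3 - <<'E'
from h import *
s=state(); plan([((.612,-.188,.40),82.6)])
E
```

```text
t 1.15 p [0.416  0.114  0.3291] al 82.16 zdown -1.0 F [0.8 0.2 0.9] w 0.0852 q [-0.5  6.2 79.7  0.  94.1  7.4]
-0.3633,0.3139,-0.0946, -0.0000,-0.0000,-0.0025
```

Request:
jog_arm:
  deltas: [-0.363,0.314,-0.0946,0,0,-0.0025,-1,-0.363,0.314,-0.0946,0,0,-0.0025,-1,-0.363,0.314,-0.0946,0,0,-0.0025,-1,-0.363,0.314,-0.0946,0,0,-0.0025,-1,-0.363,0.314,-0.0946,0,0,-0.0025,-1,-0.363,0.314,-0.0946,0,0,-0.0025,-1,-0.363,0.314,-0.0946,0,0,-0.0025,-1,-0.363,0.314,-0.0946,0,0,-0.0025,-1,-0.363,0.314,-0.0946,0,0,-0.0025,-1,-0.363,0.314,-0.0946,0,0,-0.0025,-1,-0.363,0.314,-0.0946,0,0,-0.0025,-1]

```text
time_s: 2.07
position: [0.6144, -0.1861, 0.3978]
tool_rot: [[0.124, 0.992, -0.002], [0.992, -0.124, 0.001], [0.001, -0.002, -1.0]]
ft_force: [-0.4, 0.6, -0.3]
grip_width: 0.0853
```

```bash
python3 - <<'E'
from h import *
s=state(); s,im=wsnap('w1.png')
import pickle; pickle.dump(s,open('w1.pkl','wb'))
E
```

```text
t 2.07 p [ 0.6144 -0.1861  0.3978] al 82.88 zdown -1.0 F [-0.4  0.6 -0.3] w 0.0853 q [-27.4  30.3  33.6   0.  116.2 -20.3]
```

View pics/w1.png

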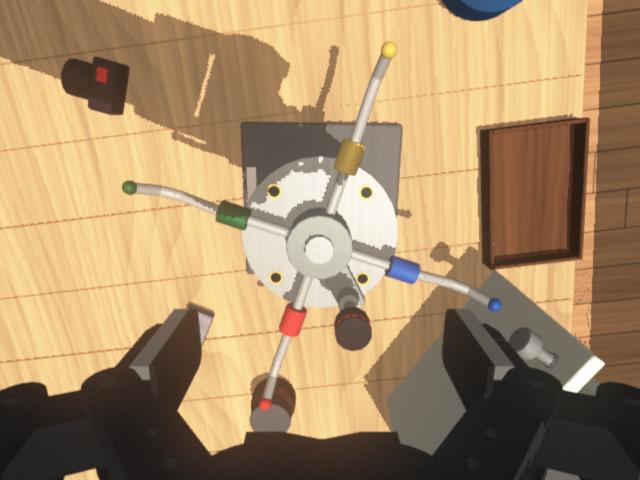

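```bash
python3 - <<'E'
from h import *
import pickle
from scipy.optimize import least_squares
s=pickle.load(open('w1.pkl','rb'))
H=[(274,191),(366,192),(363,279),(276,278)]
h=np.array([watz(s,u,.177) for u in H]); c=h[:,:2].mean(0); d=h[:,:2]-c
print('holes centre',c,np.hypot(*d.T),np.degrees(np.arctan2(d[:,1],d[:,0])))
B={'r':(265,405),'b':(495,305),'y':(389,49),'g':(129,187)}
b=np.array([watz(s,u,.215) for u in B.values()]); c2=b[:,:2].mean(0); e=b[:,:2]-c2
print('balls',b[:,:2],c2,np.hypot(*e.T),np.degrees(np.arctan2(e[:,1],e[:,0])))
for z in (.262,.268,.271): 
    k=watz(s,(352,325),z);print('knob top',k,k[:2]-c2,np.hypot(*(k[:2]-c2)),np.degrees(np.arctan2(*(k[:2]-c2)[::-1])))
print('cabknob',tri((130,284),(267.5,112)))
for z in (.1,.2,.3): print(watz(s,(536,345),z),watz(s,(493,272),z))
E
```

```text
holes centre [ 0.6074 -0.2153] [0.0585 0.0582 0.0586 0.0584] [ 127.0618   37.7178  -52.814  -142.4649]
balls [[ 0.5377 -0.361 ]
 [ 0.7517 -0.2848]
 [ 0.6766 -0.0707]
 [ 0.4632 -0.1456]] [ 0.6073 -0.2155] [0.1613 0.1601 0.1605 0.1601] [-115.5791  -25.6198   64.417   154.1244]
knob top [ 0.6263 -0.2636  0.262 ] [ 0.0189 -0.0481] 0.05166374474470908 -68.49251015899259
knob top [ 0.6262 -0.2604  0.268 ] [ 0.0189 -0.0449] 0.04867258908958403 -67.21442274863605
knob top [ 0.6261 -0.2588  0.271 ] [ 0.0188 -0.0433] 0.0471869557687107 -66.51479140443028
cabknob (array([ 0.7939, -0.3491,  0.1934]), np.float64(0.00227523302948204))
[ 0.8461 -0.4036  0.1   ] [ 0.7954 -0.3029  0.1   ]
[ 0.7953 -0.3382  0.2   ] [ 0.7561 -0.2603  0.2   ]
[ 0.7445 -0.2728  0.3   ] [ 0.7168 -0.2178  0.3   ]
```

```bash
python3 - <<'E'
from h import *
import pickle
for a,b in [((80,242),(318,76)),((80,242),(250,104)),((145,345),(261,154))]: print(tri(a,b))
s=pickle.load(open('w1.pkl','rb'))
for z in (.25,.3,.35): print(watz(s,(493,272),z),watz(s,(602,362),z))
x=cv2.imread('pics/scene0.png')[200:380,0:240]; cv2.imwrite('pics/c5.png',cv2.resize(x,None,fx=3,fy=3))
x=cv2.imread('pics/side0.png')[20:180,200:360]; cv2.imwrite('pics/c6.png',cv2.resize(x,None,fx=3.5,fy=3.5))
E
```

```text
(array([ 0.6727, -0.5395,  0.208 ]), np.float64(0.00790273023977035))
(array([ 0.8271, -0.3641,  0.2889]), np.float64(0.13386119524860568))
(array([ 0.8317, -0.3504,  0.0128]), np.float64(0.015250319786236567))
[ 0.7365 -0.2391  0.25  ] [ 0.8229 -0.3276  0.25  ]
[ 0.7168 -0.2178  0.3   ] [ 0.7884 -0.2911  0.3   ]
[ 0.6972 -0.1965  0.35  ] [ 0.7539 -0.2546  0.35  ]
```

View pics/c5.png

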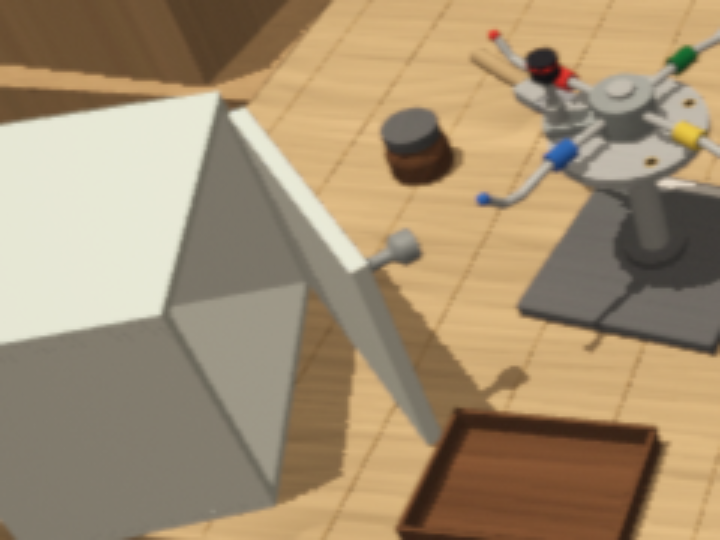

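View pics/c6.png

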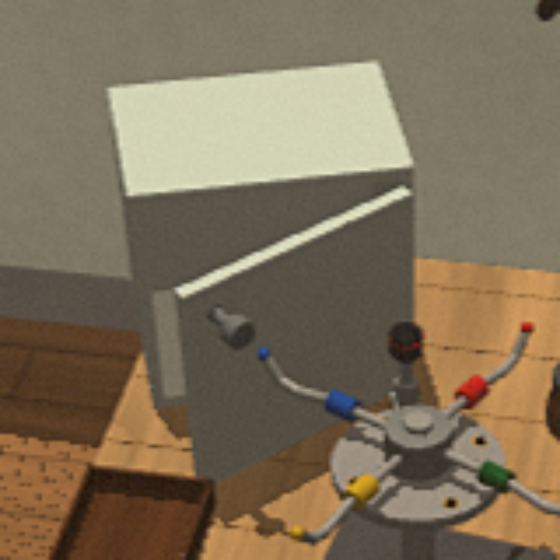

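```bash
python3 - <<'E'
from h import *
for a,b in [((118.2,289.5),(251.2,103.5)),((78.3,237.3),(316.3,74.2))]: print(tri(a,b))
s=state(); plan([((.627,-.2695,.32),82.6),((.627,-.2695,.236),82.6)])
E
```

```text
(array([ 0.8406, -0.3457,  0.2228]), np.float64(0.0009775999922548909))
(array([ 0.6757, -0.5336,  0.2229]), np.float64(0.0005162044656036909))
t 2.12 p [ 0.6138 -0.1848  0.3987] al 82.96 zdown -1.0 F [-0.1  1.3  0.7] w 0.0855 q [-27.3  30.2  33.7   0.  116.2 -20.3]
-0.1100,0.0315,0.1048, -0.0004,-0.0002,0.0020
-0.1101,0.0316,0.2168, -0.0004,-0.0002,0.0020
```

Request:
jog_arm:
  deltas: [-0.11,0.0315,0.105,0,0,0.002,-1,-0.11,0.0315,0.105,0,0,0.002,-1,-0.11,0.0315,0.105,0,0,0.002,-1,-0.11,0.0315,0.105,0,0,0.002,-1,-0.11,0.0315,0.217,0,0,0.002,-0.3,-0.11,0.0315,0.217,0,0,0.002,-0.3,-0.11,0.0315,0.217,0,0,0.002,-0.3,-0.11,0.0315,0.217,0,0,0.002,-0.3,-0.11,0.0315,0.217,0,0,0.002,-0.3,-0.11,0.0315,0.217,0,0,0.002,-0.3]
  grip_force: 40

```text
time_s: 2.95
position: [0.6282, -0.2694, 0.2411]
tool_rot: [[0.128, 0.992, 0.006], [0.992, -0.128, -0.004], [-0.003, 0.006, -1.0]]
ft_force: [0.6, -0.5, 0.6]
grip_width: 0.0559
```

```bash
python3 - <<'E'
from h import *
s=state(); s,im=wsnap('w2.png')
print(wproj(s,(.627,-.2695,.2675)),wproj(s,(.627,-.2695,.255)))
E
```

```text
t 2.95 p [ 0.6282 -0.2694  0.2411] al 82.67 zdown -1.0 F [ 0.6 -0.5  0.6] w 0.0559 q [-33.1  35.6  48.9   0.   95.2 -25.8]
[322.8401 353.8436] [322.468  334.4231]
```

View pics/w2.png

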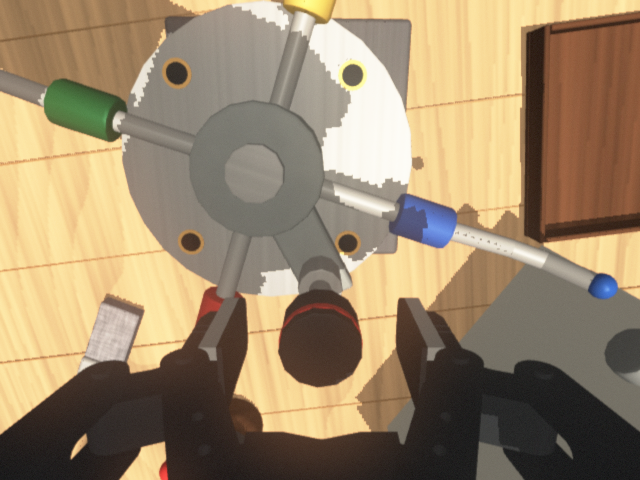

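The knob (320,340) sits centred between the pads, so I close on it.

Request:
jog_arm:
  deltas: [0,0,0.005,0,0,0,0.6,0,0,0.005,0,0,0,0.6,0,0,0.005,0,0,0,0.6,0,0,0.005,0,0,0,0.6,0,0,0.005,0,0,0,0.6,0,0,0.005,0,0,0,0.6]
  grip_force: 40

```text
time_s: 3.5
position: [0.6273, -0.2693, 0.2336]
tool_rot: [[0.128, 0.992, 0.001], [0.992, -0.128, -0.001], [-0.0, 0.001, -1.0]]
ft_force: [1.8, 1.4, 2.8]
grip_width: 0.027
```

```bash
cat >> h.py <<'E'
AX=np.array([.6078,-.2153]); FR=172.4; HOLE=37.4
def arc(a0,a1,n,z,al=None,r=.058,z1=None,ref=None):
    s=env.observe(); T=[]
    for i in range(1,n+1):
        t=np.radians(a0+(a1-a0)*i/n); T.append(((AX[0]+r*np.cos(t),AX[1]+r*np.sin(t),z),82.67 if al is None else al))
    plan(T,ref)
E
python3 - <<'E'
from h import *
s=state(); p=s['position'][:2]-AX; print(np.hypot(*p),np.degrees(np.arctan2(p[1],p[0])))
z=s['position'][2]+.004
arc(-70.7,-52.6,6,z)
E
```

```text
t 3.5 p [ 0.6273 -0.2693  0.2336] al 82.64 zdown -1.0 F [1.8 1.4 2.8] w 0.027 q [-33.1  35.8  49.6   0.   94.5 -25.8]
0.05746568012641267 -70.11475630319778
0.0009,0.0032,-0.0053, 0.0004,0.0001,-0.0002
0.0030,0.0067,-0.0053, 0.0004,0.0001,-0.0002
0.0053,0.0101,-0.0053, 0.0004,0.0001,-0.0002
0.0078,0.0133,-0.0053, 0.0004,0.0001,-0.0002
0.0104,0.0164,-0.0053, 0.0004,0.0001,-0.0002
0.0132,0.0194,-0.0053, 0.0004,0.0001,-0.0002
```

Request:
jog_arm:
  deltas: [0,0,-0.0053,0,0,0,0.6,0.001,0.003,-0.0053,0,0,0,0.6,0.003,0.0067,-0.0053,0,0,0,0.6,0.0053,0.0101,-0.0053,0,0,0,0.6,0.0078,0.0133,-0.0053,0,0,0,0.6,0.0104,0.0164,-0.0053,0,0,0,0.6,0.0132,0.0194,-0.0053,0,0,0,0.6,0.0132,0.0194,-0.0053,0,0,0,0.6,0.0132,0.0194,-0.0053,0,0,0,0.6]

```text
time_s: 4.25
position: [0.6433, -0.2608, 0.237]
tool_rot: [[0.127, 0.992, 0.001], [0.992, -0.127, 0.0], [0.001, 0.001, -1.0]]
ft_force: [1.9, 0.6, -9.1]
grip_width: 0.0265
```

```bash
python3 - <<'E'
from h import *
s=state(); p=s['position'][:2]-AX; print(np.hypot(*p),np.degrees(np.arctan2(p[1],p[0])))
t=np.radians(-52.6)
plan([((AX[0]+.058*np.cos(t),AX[1]+.058*np.sin(t),.2245),82.6)])
E
```

```text
t 4.25 p [ 0.6433 -0.2608  0.237 ] al 82.68 zdown -1.0 F [ 1.9  0.6 -9.1] w 0.0265 q [-31.8  37.1  46.6   0.   96.3 -24.5]
0.057710686762119094 -52.07714605250065
-0.0008,-0.0002,0.0166, 0.0002,-0.0002,0.0004
```

Force reads −9 N, so the pin is drawn. I lower it into the hole.

Request:
jog_arm:
  deltas: [-0.0008,0,0.004,0,0,0,0.6,-0.0008,0,0.0085,0,0,0,0.6,-0.0008,0,0.013,0,0,0,0.6,-0.0008,0,0.017,0,0,0,0.6,-0.0008,0,0.017,0,0,0,0.6,-0.0008,0,0.017,0,0,0,0.6]

```text
time_s: 4.75
position: [0.6427, -0.2618, 0.2254]
tool_rot: [[0.128, 0.992, 0.001], [0.992, -0.128, -0.001], [-0.0, 0.001, -1.0]]
ft_force: [-2.6, 4.1, 0.6]
grip_width: 0.0267
```

```bash
python3 - <<'E'
from h import *
s=state(); s,im=wsnap('w3.png'); p=s['position'][:2]-AX; print(np.hypot(*p),np.degrees(np.arctan2(p[1],p[0])))
E
```

```text
t 4.75 p [ 0.6427 -0.2618  0.2254] al 82.64 zdown -1.0 F [-2.6  4.1  0.6] w 0.0267 q [-31.9  37.3  48.    0.   94.5 -24.6]
0.05816078733430852 -53.068607435136165
```

View pics/w3.png

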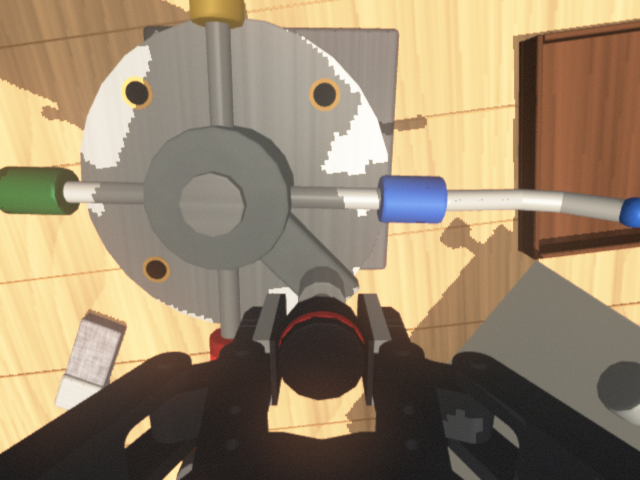

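Request:
jog_arm:
  deltas: [0,0,0,0,0,0,-0.6,0,0,0,0,0,0,-0.6,0,0,0,0,0,0,-0.8,0,0,-0.05,0,0,0,-1,0,0,-0.1,0,0,0,-1,0,0,-0.1,0,0,0,-1]

```text
time_s: 5.3
position: [0.6438, -0.2629, 0.3078]
tool_rot: [[0.129, 0.992, 0.012], [0.992, -0.128, -0.008], [-0.006, 0.013, -1.0]]
ft_force: [-0.6, 0.7, 1.6]
grip_width: 0.0854
```

```bash
python3 - <<'E'
from h import *
s=state(); plan([((.437,.091,.25),57)])
snap('scene','s1.png'); x=cv2.imread('pics/s1.png')
cv2.imwrite('pics/c7.png',cv2.resize(x[190:320,140:440],None,fx=2.6,fy=2.6,interpolation=cv2.INTER_CUBIC))
E
```

```text
t 5.3 p [ 0.6438 -0.2629  0.3078] al 82.61 zdown -0.9999 F [-0.6  0.7  1.6] w 0.0854 q [-31.9  36.1  37.4  -0.  105.7 -24.6]
0.4329,-0.3350,0.0702, 0.0044,0.0010,0.1423
```

View pics/c7.png

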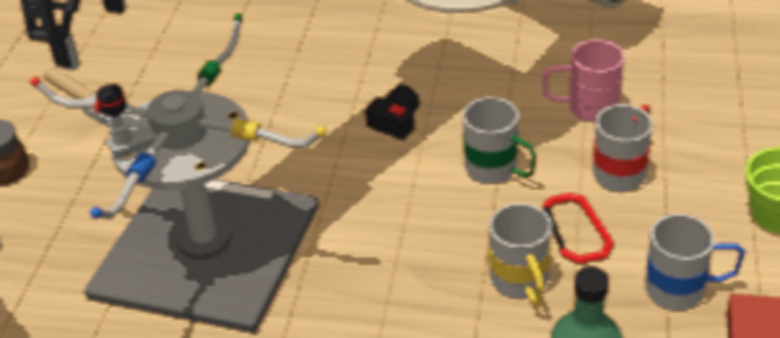

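Request:
jog_arm:
  deltas: [0.433,-0.335,0.03,0.004,0.001,0.142,-1,0.433,-0.335,0.03,0.004,0.001,0.142,-1,0.433,-0.335,0.03,0.004,0.001,0.142,-1,0.433,-0.335,0.03,0.004,0.001,0.142,-1,0.433,-0.335,0.03,0.004,0.001,0.142,-1,0.433,-0.335,0.03,0.004,0.001,0.142,-1,0.433,-0.335,0.03,0.004,0.001,0.142,-1,0.433,-0.335,0.07,0.004,0.001,0.142,-1,0.433,-0.335,0.07,0.004,0.001,0.142,-1,0.433,-0.335,0.07,0.004,0.001,0.142,-1,0.433,-0.335,0.07,0.004,0.001,0.142,-1,0.433,-0.335,0.07,0.004,0.001,0.142,-1]

```text
time_s: 6.35
position: [0.434, 0.0935, 0.2463]
tool_rot: [[0.541, 0.841, -0.012], [0.841, -0.541, 0.007], [-0.0, -0.013, -1.0]]
ft_force: [0.9, 0.5, 0.1]
grip_width: 0.085
```

```bash
python3 - <<'E'
from h import *
import pickle
print('knob home pred',proj('scene',(*(AX+.058*np.array([np.cos(np.radians(-52.6)),np.sin(np.radians(-52.6))])),.246)), 'obs',un((109,100),(140,190),(2.6,2.6)))
s=state(); s,im=wsnap('w4.png'); pickle.dump(s,open('w4.pkl','wb'))
E
```

```text
knob home pred [182.3331 228.9781] obs (181.6153846153846, 228.15384615384616)
t 6.35 p [0.434  0.0935 0.2463] al 57.24 zdown -0.9999 F [0.9 0.5 0.1] w 0.085 q [-3.4 10.6 87.9  0.4 82.1 29.3]
```

View pics/w4.png

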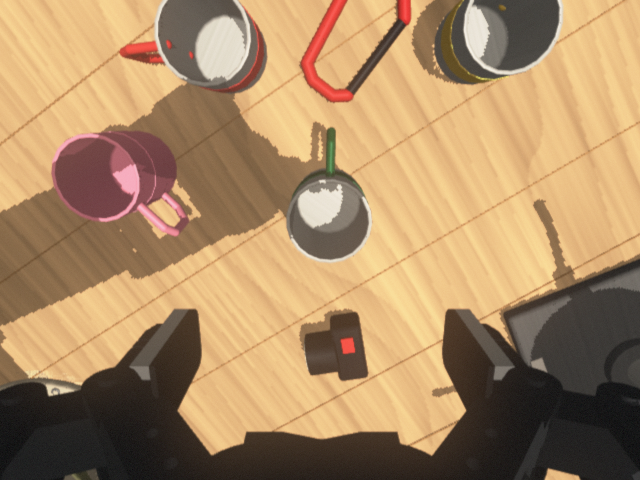

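```bash
cat >> h.py <<'E'
def mugfit(s,rim,tip,hz=.06):
    c=watz(s,rim,.085)[:2]; t=watz(s,tip,hz)[:2]; d=t-c
    a=np.degrees(np.arctan2(d[1],d[0])); print('mug c',c,'handle len',np.hypot(*d),'yaw',a)
    for z in(.045,.065): print(' pred handle end',wproj(s,(*(c+.0665*d/np.hypot(*d)),z)))
    return c,a
E
python3 - <<'E'
from h import *
import pickle
s=pickle.load(open('w4.pkl','rb'))
c,a=mugfit(s,(329.5,217),(331,133))
r=watz(s,(288,217),.085)-watz(s,(371,217),.085); print(np.linalg.norm(r))
plan([((*c,.12),a),((*c,.045),a)],None)
# hang targets
u=np.array([np.cos(np.radians(FR)),np.sin(np.radians(FR))]); v=np.array([np.cos(np.radians(FR+90)),np.sin(np.radians(FR+90))])
for r in (.21,.165,.145,.125): print(r, AX+u*r+v*.047)
E
```

```text
mug c [0.4368 0.0931] handle len 0.06102638099768049 yaw 56.32064466238884
 pred handle end [330.9737 125.4795]
 pred handle end [331.2264 125.7425]
0.0629849513391459
0.0018,0.0035,0.1689, -0.0039,-0.0000,0.0046
0.0018,0.0048,0.2689, -0.0039,-0.0000,0.0046
0.21 [ 0.3934 -0.2341]
0.165 [ 0.438  -0.2401]
0.145 [ 0.4579 -0.2427]
0.125 [ 0.4777 -0.2454]
```

Request:
jog_arm:
  deltas: [0.002,0.0035,0.169,-0.004,0,0.0046,-1,0.002,0.0035,0.169,-0.004,0,0.0046,-1,0.002,0.0035,0.169,-0.004,0,0.0046,-1,0.002,0.0048,0.272,-0.004,0,0.0046,-1,0.002,0.0048,0.272,-0.004,0,0.0046,-1,0.002,0.0048,0.272,-0.004,0,0.0046,-1,0.002,0.0048,0.272,-0.004,0,0.0046,0,0.002,0.0048,0.272,-0.004,0,0.0046,0,0.002,0.0048,0.272,-0.004,0,0.0046,0,0.002,0.0048,0.272,-0.004,0,0.0046,0]
  grip_force: 40

```text
time_s: 7.23
position: [0.4379, 0.0929, 0.0446]
tool_rot: [[0.556, 0.831, 0.004], [0.831, -0.556, 0.0], [0.002, 0.003, -1.0]]
ft_force: [-0.9, -0.2, -1.5]
grip_width: 0.0636
```

```bash
python3 - <<'E'
from h import *
s=state(); s,im=wsnap('w5.png')
E
```

```text
t 7.23 p [0.4379 0.0929 0.0446] al 56.24 zdown -1.0 F [-0.9 -0.2 -1.5] w 0.0636 q [ -3.2  26.2 105.4   0.   48.2  30.5]
```

View pics/w5.png

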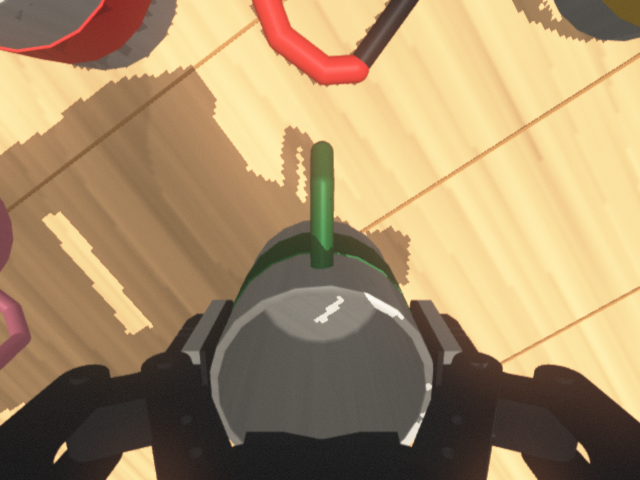

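```bash
cat >> h.py <<'E'
uF=np.array([np.cos(np.radians(FR)),np.sin(np.radians(FR))]); vF=np.array([np.cos(np.radians(FR+90)),np.sin(np.radians(FR+90))])
def hp(r,z,off=.047): return (*(AX+uF*r+vF*off),z)
E
python3 - <<'E'
from h import *
s=state(); plan([((.437,.093,.2066),56.2),(hp(.215,.2066),82.4)])
E
```

```text
t 7.28 p [0.4379 0.093  0.0446] al 56.25 zdown -1.0 F [-0.9  0.2  6.6] w 0.0636 q [ -3.2  26.2 105.4   0.   48.2  30.5]
-0.0002,-0.0003,-0.2160, 0.0011,-0.0007,0.0003
-0.3981,0.1877,-0.2163, 0.0012,-0.0004,-0.1453
```

Request:
jog_arm:
  deltas: [0,0,-0.05,0,0,0,0,0,0,-0.1,0,0,0,0,0,0,-0.15,0,0,0,0,-0.03,0.015,-0.216,0.001,0,-0.01,0,-0.08,0.04,-0.216,0.001,0,-0.03,0,-0.13,0.06,-0.216,0.001,0,-0.06,0,-0.18,0.085,-0.216,0.001,0,-0.09,0,-0.23,0.11,-0.216,0.001,0,-0.12,0,-0.28,0.13,-0.216,0.001,0,-0.145,0,-0.33,0.155,-0.216,0.001,0,-0.145,0,-0.37,0.175,-0.216,0.001,0,-0.145,0,-0.398,0.188,-0.216,0.001,0,-0.145,0]

```text
time_s: 8.28
position: [0.3873, -0.2363, 0.2057]
tool_rot: [[0.135, 0.991, -0.002], [0.991, -0.135, -0.0], [-0.001, -0.002, -1.0]]
ft_force: [0.3, 0.4, -1.4]
grip_width: 0.0636
```

```bash
python3 - <<'E'
from h import *
import pickle
s=state(); s,im=wsnap('w6.png'); s=state(); pickle.dump(s,open('w6.pkl','wb'))
print('ball pred',wproj(s,(*(AX+uF*.159),.215)),'eye at', wproj(s,s['position']+s['tool_rot']@np.array([.047,0,.0016])))
plan([(hp(.215,.2066),82.4),(hp(.165,.2066),82.4),(hp(.145,.195),82.4),(hp(.125,.178),82.4)])
E
```

```text
t 8.28 p [ 0.3873 -0.2363  0.2057] al 82.27 zdown -1.0 F [ 0.3  0.4 -1.4] w 0.0636 q [-46.3  13.5  91.2  -0.1  75.3 -38.6]
t 8.33 p [ 0.3873 -0.2405  0.2056] al 82.12 zdown -1.0 F [ 1.  -4.5 -1.4] w 0.0639 q [-46.7  13.7  91.   -0.2  75.2 -38.7]
ball pred [498.4053 176.4609] eye at [325.4008 193.3141]
0.0095,0.0003,-0.0013, -0.0004,0.0010,-0.0015
0.0099,0.0669,-0.0014, -0.0004,0.0010,-0.0015
0.0100,0.0936,0.0140, -0.0004,0.0010,-0.0015
0.0102,0.1203,0.0367, -0.0004,0.0010,-0.0015
```

View pics/w6.png

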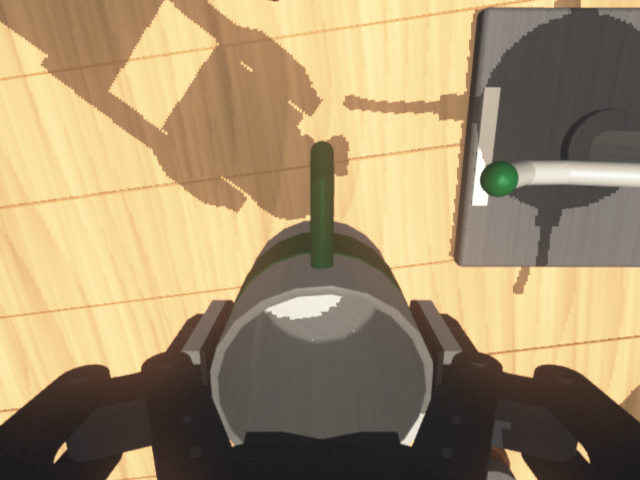

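Request:
jog_arm:
  deltas: [0,0,0,0,0,0,0,0,0,0,0,0,0,0]

```text
time_s: 8.5
position: [0.3879, -0.2334, 0.2052]
tool_rot: [[0.134, 0.991, -0.003], [0.991, -0.134, 0.001], [0.001, -0.003, -1.0]]
ft_force: [0.3, 0.1, -1.7]
grip_width: 0.0632
```

```bash
python3 - <<'E'
from h import *
s=state(); s,im=wsnap('w7.png')
print('ball pred',wproj(s,(*(AX+uF*.159),.215)))
hs=cv2.cvtColor(im[120:240,440:560],cv2.COLOR_RGB2HSV); m=(hs[...,0]>50)&(hs[...,0]<85)&(hs[...,1]>130)
ys,xs=np.nonzero(m); print('ball obs',xs.mean()+440,ys.mean()+120,len(xs))
plan([(hp(.215,.2066),82.4),(hp(.165,.2066),82.4),(hp(.145,.195),82.4),(hp(.125,.178),82.4)])
E
```

```text
t 8.5 p [ 0.3879 -0.2334  0.2052] al 82.28 zdown -1.0 F [ 0.3  0.1 -1.7] w 0.0632 q [-46.   13.5  91.4  -0.1  75.3 -38.3]
ball pred [497.7655 198.8847]
ball obs 508.2117647058824 188.6627450980392 255
-0.0009,0.0007,-0.0019, -0.0009,-0.0003,-0.0002
-0.0009,0.0673,-0.0021, -0.0009,-0.0003,-0.0002
-0.0009,0.0941,0.0133, -0.0009,-0.0003,-0.0002
-0.0009,0.1208,0.0359, -0.0009,-0.0003,-0.0002
```

```bash
python3 - <<'E'
import cv2
a=cv2.imread('pics/w7.png'); cv2.imwrite('pics/c8.png',cv2.resize(a[100:300,280:560],None,fx=2.8,fy=2.8,interpolation=cv2.INTER_CUBIC))
E
```

```text
(no output)
```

View pics/c8.png

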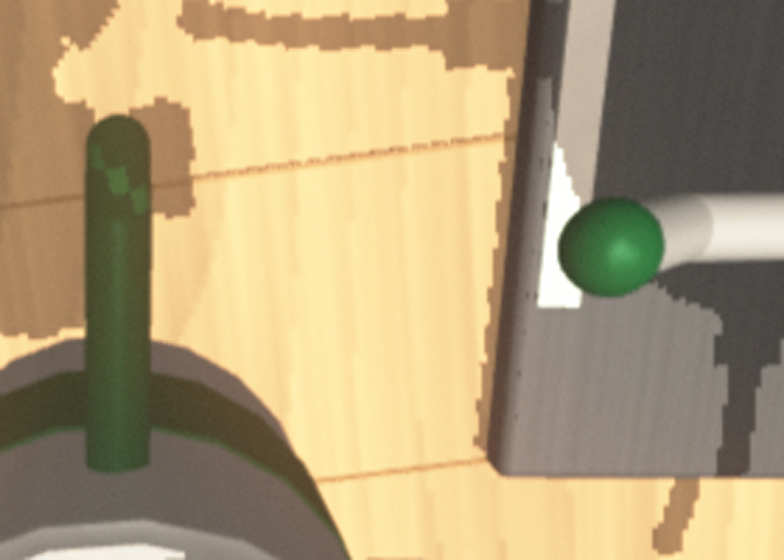

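```bash
python3 - <<'E'
from h import *
s=env.observe()
R,p=s['tool_rot'],s['position']
for x,zm in [(.07,.03),(.07,.045),(.07,.058),(.0665,.0675),(.06,.0675),(.033,.0675)]:
    print(x,zm,wproj(s,p+R@np.array([x,0,.0446-zm])))
print('rim front/back',wproj(s,p+R@np.array([.033,0,.0446-.085])))
b=watz(s,(498.2,187.9),.215); print('ball in tool',R.T@(b-p), b, AX+uF*.159)
E
```

```text
0.07 0.03 [325.2118 125.7459]
0.07 0.045 [325.6452 126.2164]
0.07 0.058 [326.1014 126.7116]
0.0665 0.0675 [326.454  139.8884]
0.06 0.0675 [326.3765 163.0058]
0.033 0.0675 [326.0784 251.9168]
rim front/back [326.8461 271.9419]
ball in tool [ 0.0507  0.0562 -0.0099] [ 0.4505 -0.1899  0.215 ] [ 0.4502 -0.1943]
```

Request:
jog_arm:
  deltas: [0.01,0,-0.002,0,0,0,0,0.01,0.015,-0.002,0,0,0,0,0.01,0.03,-0.002,0,0,0,0,0.01,0.042,-0.002,0,0,0,0,0.01,0.042,-0.002,0,0,0,0,0.01,0.042,-0.002,0,0,0,0,0.01,0.042,-0.002,0,0,0,0]

```text
time_s: 9.13
position: [0.4201, -0.2295, 0.2061]
tool_rot: [[0.132, 0.991, -0.003], [0.991, -0.132, 0.002], [0.001, -0.004, -1.0]]
ft_force: [0.1, 0.1, -1.0]
grip_width: 0.0633
```

```bash
python3 - <<'E'
from h import *
s=state(); s,im=wsnap('w8.png')
cv2.imwrite('pics/c9.png',cv2.resize(im[100:300,280:560,::-1],None,fx=2.8,fy=2.8,interpolation=cv2.INTER_CUBIC))
snap('side','sd1.png');snap('scene','s2.png')
a=cv2.imread('pics/sd1.png'); b=cv2.imread('pics/s2.png')
cv2.imwrite('pics/c10.png',np.hstack([cv2.resize(a[100:230,270:400],None,fx=3,fy=3,interpolation=cv2.INTER_CUBIC),cv2.resize(b[160:290,160:290],None,fx=3,fy=3,interpolation=cv2.INTER_CUBIC)]))
E
```

```text
t 9.13 p [ 0.4201 -0.2295  0.2061] al 82.39 zdown -1.0 F [ 0.1  0.1 -1. ] w 0.0633 q [-42.8  16.   87.6  -0.1  76.6 -35.2]
```

View pics/c9.png

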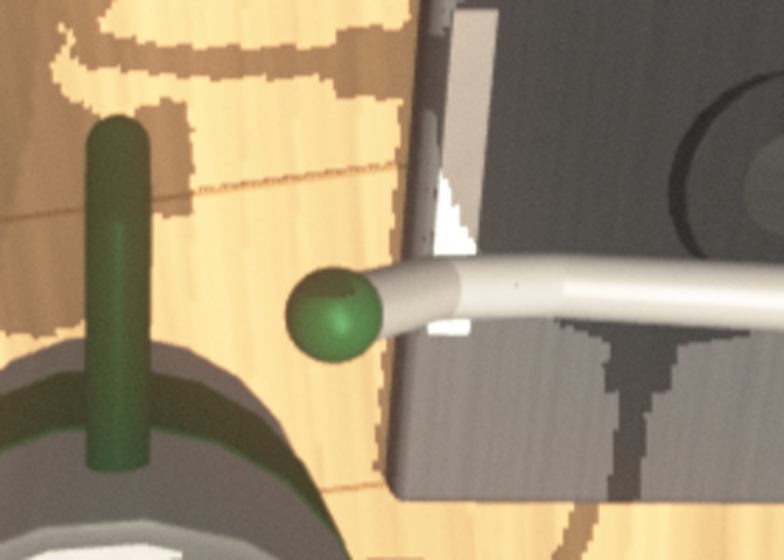

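View pics/c10.png

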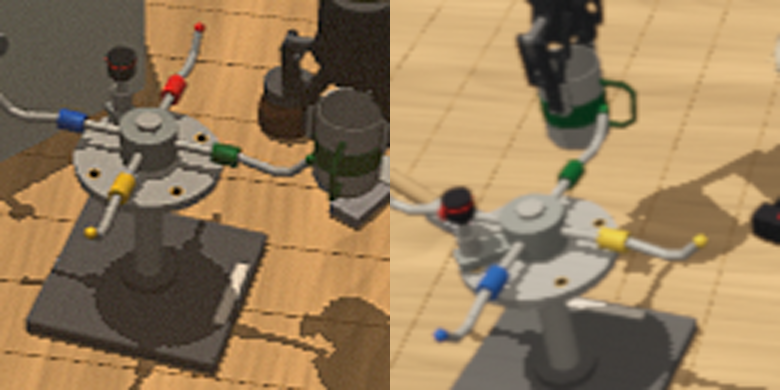

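```bash
python3 - <<'E'
from h import *
s=env.observe(); R,p=s['tool_rot'],s['position']; print(p)
b=watz(s,(334/2.8+280,314/2.8+100),.215); print('ball in tool',R.T@(b-p),b)
# handle outer end and rim-based offsets, v=140.5 outer ; candidates
for off in (-.003,-.004,-.005):
  print(off,[wproj(s,p+R@np.array([x+off,0,.0446-zm]))[1].round(1) for x,zm in [(.07,.045),(.07,.058),(.033,.0675),(.033,.085)]])
E
```

```text
[ 0.4201 -0.23    0.2062]
ball in tool [ 0.0424  0.0246 -0.0089] [ 0.4501 -0.1912  0.215 ]
-0.003 [np.float64(135.5), np.float64(136.9), np.float64(261.1), np.float64(282.4)]
-0.004 [np.float64(138.5), np.float64(140.2), np.float64(264.2), np.float64(285.9)]
-0.005 [np.float64(141.6), np.float64(143.6), np.float64(267.2), np.float64(289.3)]
```

Request:
jog_arm:
  deltas: [0,0.012,0,0,0,0,0,0,0.024,0,0,0,0,0,0,0.036,0.001,0,0,0,0,0,0.045,0.005,0,0,0,0,0,0.054,0.012,0,0,0,0,0,0.062,0.019,0,0,0,0,0,0.07,0.027,0,0,0,0,0,0.078,0.035,0,0,0,0,0,0.078,0.035,0,0,0,0,0,0.078,0.035,0,0,0,0]

```text
time_s: 10.12
position: [0.4783, -0.2378, 0.1791]
tool_rot: [[0.133, 0.991, -0.004], [0.991, -0.133, 0.002], [0.002, -0.004, -1.0]]
ft_force: [-0.2, -0.3, -0.8]
grip_width: 0.0639
```

```bash
python3 - <<'E'
from h import *
s=state(); s,im=wsnap('w9.png')
cv2.imwrite('pics/c9b.png',im[60:360,240:640,::-1])
snap('side','sd2.png');snap('scene','s3.png')
a=cv2.imread('pics/sd2.png'); b=cv2.imread('pics/s3.png')
cv2.imwrite('pics/c11.png',np.hstack([cv2.resize(a[100:230,270:400],None,fx=3,fy=3,interpolation=cv2.INTER_CUBIC),cv2.resize(b[160:290,160:290],None,fx=3,fy=3,interpolation=cv2.INTER_CUBIC)]))
E
```

```text
t 10.12 p [ 0.4783 -0.2378  0.1791] al 82.36 zdown -1.0 F [-0.2 -0.3 -0.8] w 0.0639 q [-39.1  22.9  81.7  -0.1  75.6 -31.5]
```

View pics/c9b.png

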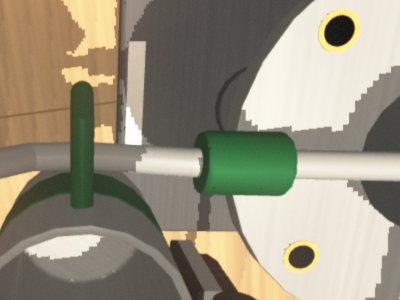

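View pics/c11.png

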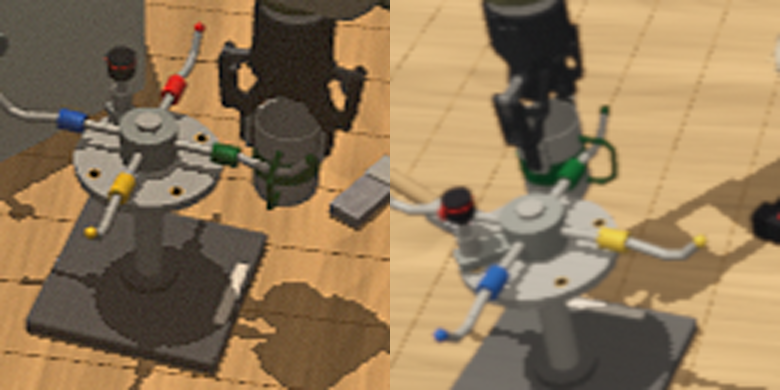

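Request:
jog_arm:
  deltas: [0,0,0.002,0,0,0,-0.8,0,0,0.002,0,0,0,-0.85,0,0,0.002,0,0,0,-0.85,0,0,-0.03,0,0,0,-0.85,0,0,-0.08,0,0,0,-0.85,0,0,-0.13,0,0,0,-0.85,0,0,-0.16,0,0,0,-1,0,0,-0.16,0,0,0,-1]

```text
time_s: 10.93
position: [0.4797, -0.2389, 0.3052]
tool_rot: [[0.133, 0.991, 0.005], [0.991, -0.133, -0.005], [-0.004, 0.005, -1.0]]
ft_force: [0.4, 0.4, -0.4]
grip_width: 0.0853
```

```bash
python3 - <<'E'
from h import *
s=state()
snap('side','sd3.png');snap('scene','s4.png')
a=cv2.imread('pics/sd3.png'); b=cv2.imread('pics/s4.png')
cv2.imwrite('pics/c12.png',np.hstack([cv2.resize(a[100:230,270:400],None,fx=3,fy=3,interpolation=cv2.INTER_CUBIC),cv2.resize(b[160:290,160:290],None,fx=3,fy=3,interpolation=cv2.INTER_CUBIC)]))
t=np.radians(-52.6); k=AX+.058*np.array([np.cos(t),np.sin(t)])
plan([((*k,.30),82.4),((*k,.227),82.4)])
E
```

```text
t 10.93 p [ 0.4797 -0.2389  0.3052] al 82.35 zdown -1.0 F [ 0.4  0.4 -0.4] w 0.0853 q [-39.1  17.8  68.3  -0.   93.5 -31.5]
-0.0015,0.2213,-0.0003, -0.0006,-0.0001,-0.0003
-0.0015,0.2215,0.0971, -0.0006,-0.0001,-0.0003
```

View pics/c12.png

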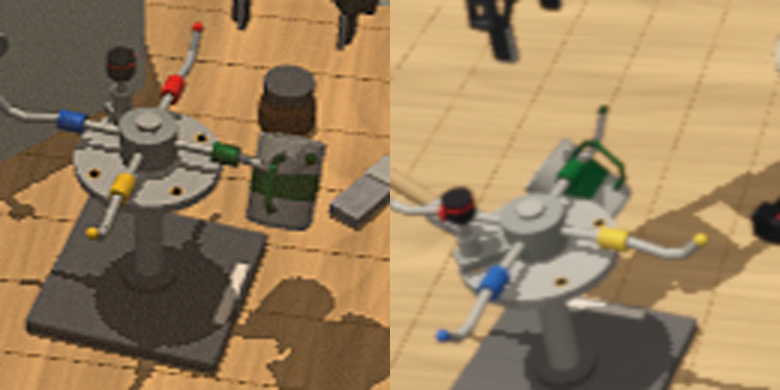

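Request:
jog_arm:
  deltas: [0,0.221,0,0,0,0,-1,0,0.221,0,0,0,0,-1,0,0.221,0,0,0,0,-1,0,0.221,0,0,0,0,-1,0,0.221,0,0,0,0,-0.3,0,0.221,0.05,0,0,0,-0.3,0,0.221,0.098,0,0,0,-0.3,0,0.221,0.098,0,0,0,-0.3,0,0.221,0.098,0,0,0,-0.3,0,0.221,0.098,0,0,0,-0.3]

```text
time_s: 11.87
position: [0.6431, -0.2605, 0.2276]
tool_rot: [[0.133, 0.991, -0.001], [0.991, -0.133, 0.0], [-0.0, -0.001, -1.0]]
ft_force: [1.2, -0.1, 0.6]
grip_width: 0.0554
```

```bash
python3 - <<'E'
from h import *
s=state(); s,im=wsnap('w10.png')
E
```

```text
t 11.87 p [ 0.6431 -0.2605  0.2276] al 82.33 zdown -1.0 F [ 1.2 -0.1  0.6] w 0.0554 q [-31.8  37.3  47.7  -0.   95.  -24.1]
```

View pics/w10.png

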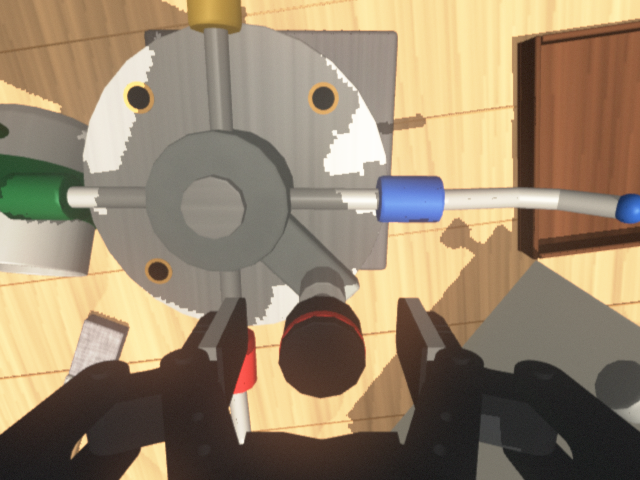

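Request:
jog_arm:
  deltas: [0,0,0.002,0,0,0,0.6,0,0,0.002,0,0,0,0.6,0,0,0.002,0,0,0,0.6,0,0,0.002,0,0,0,0.6,0,0,0.002,0,0,0,0.6,0,0,0.002,0,0,0,0.6,0,0,0.002,0,0,0,0.6,0,0,0.002,0,0,0,0.6,0,0,0.002,0,0,0,0.6,0,0,0.002,0,0,0,0.6,0,0,0.002,0,0,0,0.6,0,0,0.002,0,0,0,0.6]
  grip_force: 50

```text
time_s: 12.92
position: [0.6431, -0.2604, 0.2258]
tool_rot: [[0.133, 0.991, -0.001], [0.991, -0.133, -0.0], [-0.0, -0.0, -1.0]]
ft_force: [0.6, -0.3, 6.2]
grip_width: 0.0268
```

Request:
jog_arm:
  deltas: [0,0,0,0,0,0,0.6,0,0,0,0,0,0,0.6,0,0,0,0,0,0,0.6,0,0,0,0,0,0,0.6,0,0,0,0,0,0,0.6,0,0,0,0,0,0,0.6,0,0,0,0,0,0,0.6,0,0,0,0,0,0,0.6,0,0,0,0,0,0,0.6,0,0,0,0,0,0,0.6,0,0,0,0,0,0,0.6,0,0,0,0,0,0,0.6]

```text
time_s: 13.92
position: [0.6431, -0.2604, 0.2257]
tool_rot: [[0.133, 0.991, -0.001], [0.991, -0.133, -0.0], [-0.0, -0.001, -1.0]]
ft_force: [0.5, -0.3, 6.2]
grip_width: 0.0268
```

```bash
python3 - <<'E'
from h import *
s=state(); p=s['position'][:2]-AX; print(np.hypot(*p),np.degrees(np.arctan2(p[1],p[0])))
z=s['position'][2]+.0125
arc(-52.6,-7.6,10,z,82.4)
E
```

```text
t 13.92 p [ 0.6431 -0.2604  0.2257] al 82.34 zdown -1.0 F [ 0.5 -0.3  6.2] w 0.0268 q [-31.8  37.3  47.9  -0.   94.7 -24.1]
0.05723508214224269 -51.962015699845246
0.0031,0.0042,-0.0167, -0.0002,0.0001,-0.0003
0.0079,0.0080,-0.0167, -0.0002,0.0001,-0.0003
0.0130,0.0114,-0.0167, -0.0002,0.0001,-0.0003
0.0183,0.0143,-0.0167, -0.0002,0.0001,-0.0003
0.0238,0.0169,-0.0167, -0.0002,0.0001,-0.0003
0.0295,0.0190,-0.0167, -0.0002,0.0001,-0.0003
0.0353,0.0206,-0.0167, -0.0002,0.0001,-0.0003
0.0413,0.0218,-0.0167, -0.0002,0.0001,-0.0003
0.0473,0.0225,-0.0167, -0.0002,0.0001,-0.0003
0.0534,0.0227,-0.0167, -0.0002,0.0001,-0.0003
```

Request:
jog_arm:
  deltas: [0,0,-0.009,0,0,0,0.6,0,0,-0.0167,0,0,0,0.6,0.0031,0.0042,-0.0167,0,0,0,0.6,0.0079,0.008,-0.0167,0,0,0,0.6,0.013,0.0114,-0.0167,0,0,0,0.6,0.0183,0.0143,-0.0167,0,0,0,0.6,0.0238,0.0169,-0.0167,0,0,0,0.6,0.0295,0.019,-0.0167,0,0,0,0.6,0.0353,0.0206,-0.0167,0,0,0,0.6,0.0413,0.0218,-0.0167,0,0,0,0.6,0.0473,0.0225,-0.0167,0,0,0,0.6,0.0534,0.0227,-0.0167,0,0,0,0.6]

```text
time_s: 14.92
position: [0.6655, -0.2221, 0.2368]
tool_rot: [[0.133, 0.991, -0.002], [0.991, -0.133, 0.001], [0.001, -0.002, -1.0]]
ft_force: [4.3, -1.8, -8.8]
grip_width: 0.0268
```

```bash
python3 - <<'E'
from h import *
s=state(); p=s['position'][:2]-AX; print(np.hypot(*p),np.degrees(np.arctan2(p[1],p[0])))
ref=(np.array([AX[0]+.058*np.cos(np.radians(-7.6)),AX[1]+.058*np.sin(np.radians(-7.6)),.2382]),s['tool_rot'])
arc(-7.6,37.4,10,.2382,82.4,ref=ref)
E
```

```text
t 14.92 p [ 0.6655 -0.2221  0.2368] al 82.37 zdown -1.0 F [ 4.3 -1.8 -8.8] w 0.0268 q [-28.1  38.1  44.8   0.   97.3 -20.5]
0.05809857696796469 -6.688920920124606
0.0061,-0.0002,0.0000, -0.0006,-0.0004,-0.0002
0.0121,-0.0010,0.0000, -0.0006,-0.0004,-0.0002
0.0181,-0.0021,0.0000, -0.0006,-0.0004,-0.0002
0.0239,-0.0038,0.0000, -0.0006,-0.0004,-0.0002
0.0296,-0.0059,0.0000, -0.0006,-0.0004,-0.0002
0.0351,-0.0084,0.0001, -0.0006,-0.0004,-0.0002
0.0404,-0.0114,0.0001, -0.0006,-0.0004,-0.0002
0.0454,-0.0148,0.0001, -0.0006,-0.0004,-0.0002
0.0502,-0.0186,0.0001, -0.0006,-0.0004,-0.0002
0.0547,-0.0227,0.0001, -0.0006,-0.0004,-0.0002
```

Request:
jog_arm:
  deltas: [0.0061,0,0,0,0,0,0.6,0.0121,-0.001,0,0,0,0,0.6,0.0181,-0.0021,0,0,0,0,0.6,0.0239,-0.0038,0,0,0,0,0.6,0.0296,-0.0059,0,0,0,0,0.6,0.0351,-0.0084,0,0,0,0,0.6,0.0404,-0.0114,0,0,0,0,0.6,0.0454,-0.0148,0,0,0,0,0.6,0.0502,-0.0186,0,0,0,0,0.6,0.0547,-0.0227,0,0,0,0,0.6,0.0547,-0.0227,0,0,0,0,0.6,0.0547,-0.0227,0,0,0,0,0.6]

```text
time_s: 15.92
position: [0.6534, -0.1783, 0.2368]
tool_rot: [[0.132, 0.991, -0.004], [0.991, -0.132, 0.004], [0.003, -0.004, -1.0]]
ft_force: [2.9, 4.6, -8.6]
grip_width: 0.0266
```

```bash
python3 - <<'E'
from h import *
s=state(); p=s['position'][:2]-AX; print(np.hypot(*p),np.degrees(np.arctan2(p[1],p[0])))
t=np.radians(37.4); plan([((AX[0]+.058*np.cos(t),AX[1]+.058*np.sin(t),.2255),82.4)])
E
```

```text
t 15.92 p [ 0.6534 -0.1783  0.2368] al 82.42 zdown -1.0 F [ 2.9  4.6 -8.6] w 0.0266 q [-25.3  35.3  50.1   0.1  94.9 -17.7]
0.058762991135855945 39.056960609301136
-0.0023,0.0010,0.0151, -0.0013,-0.0010,0.0001
```

Request:
jog_arm:
  deltas: [-0.002,0.001,0.004,0,0,0,0.6,-0.002,0.001,0.008,0,0,0,0.6,-0.002,0.001,0.012,0,0,0,0.6,-0.002,0.001,0.0155,0,0,0,0.6,-0.002,0.001,0.0155,0,0,0,0.6,-0.002,0.001,0.0155,0,0,0,0.6]

```text
time_s: 16.42
position: [0.6548, -0.1804, 0.226]
tool_rot: [[0.132, 0.991, -0.0], [0.991, -0.132, 0.002], [0.002, -0.001, -1.0]]
ft_force: [4.9, 4.2, -5.2]
grip_width: 0.0264
```

```bash
python3 - <<'E'
from h import *
s=state(); s,im=wsnap('w11.png'); p=s['position'][:2]-AX; print(np.hypot(*p),np.degrees(np.arctan2(p[1],p[0])))
E
```

```text
t 16.42 p [ 0.6548 -0.1804  0.226 ] al 82.41 zdown -1.0 F [ 4.9  4.2 -5.2] w 0.0264 q [-25.4  35.7  51.1   0.1  93.3 -17.8]
0.058563082901809345 36.5464491333348
```

View pics/w11.png

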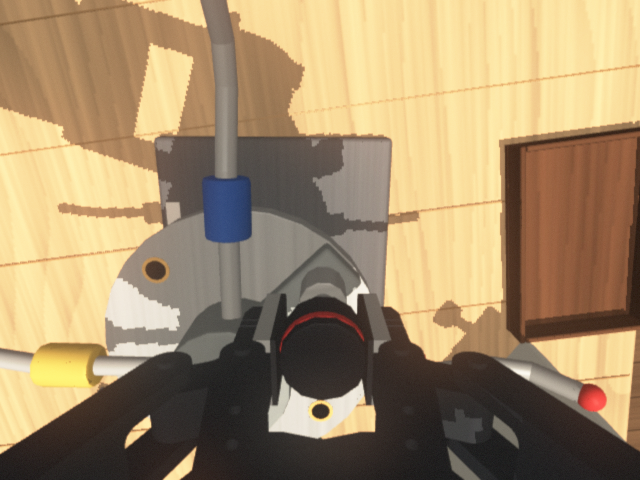

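Request:
jog_arm:
  deltas: [0,0,0.003,0,0,0,0.6,0,0,0.003,0,0,0,0.6,0,0,0.003,0,0,0,-0.5,0,0,0.003,0,0,0,-0.8,0,0,0,0,0,0,-1,0,0,-0.05,0,0,0,-1,0,0,-0.1,0,0,0,-1,0,0,-0.16,0,0,0,-1,0,0,-0.16,0,0,0,-1,0,0,-0.16,0,0,0,-1]

```text
time_s: 17.3
position: [0.6547, -0.182, 0.3488]
tool_rot: [[0.134, 0.991, 0.003], [0.991, -0.134, -0.002], [-0.002, 0.003, -1.0]]
ft_force: [0.2, -0.6, -0.4]
grip_width: 0.0855
```

```bash
cat >> h.py <<'E'
def views(f):
    snap('side','tmpa.png');snap('scene','tmpb.png')
    a=cv2.imread('pics/tmpa.png'); b=cv2.imread('pics/tmpb.png')
    cv2.imwrite('pics/'+f,np.hstack([cv2.resize(a[100:300,250:383],None,fx=3,fy=3,interpolation=cv2.INTER_CUBIC),cv2.resize(b[170:370,140:273],None,fx=3,fy=3,interpolation=cv2.INTER_CUBIC)]))
    cv2.imwrite('pics/full_'+f,np.hstack([cv2.resize(a,(400,300)),cv2.resize(b,(400,300))]))
E
python3 - <<'E'
from h import *
s,im=wsnap('w12.png'); s0=s; state(); views('v1.png')
h=np.array([watz(s,u,.177) for u in [(0,0)]])
for a in (127.4,-52.6,-142.6): 
    t=np.radians(a); print('hole px',wproj(s,(*(AX+.058*np.array([np.cos(t),np.sin(t)])),.177)))
for i,n in enumerate('rbyg'):
    t=np.radians(FR+180+90*i); print(n,wproj(s,(*(AX+.159*np.array([np.cos(t),np.sin(t)])),.215)))
t=np.radians(37.4);k=AX+.058*np.array([np.cos(t),np.sin(t)]); print('knob home',wproj(s,(*k,.2585)),'up9',wproj(s,(*k,.2675)), proj('scene',(*k,.246)))
plan([((.613,.14,.30),25)])
E
```

```text
t 17.35 p [ 0.6544 -0.1818  0.3461] al 82.32 zdown -1.0 F [-0.8  0.3 -0.5] w 0.0855 q [-25.5  34.6  34.1  -0.  111.4 -17.8]
hole px [216.2037 213.9245]
hole px [321.1374 309.2373]
hole px [223.3812 309.5464]
r [484.2006 280.1286]
b [254.0122  39.2554]
y [ 43.9265 281.4133]
g [272.2038 459.0962]
knob home [321.3986 243.5432] up9 [321.4641 248.0589] [212.0515 233.7085]
0.4176,-0.1113,0.0596, -0.0020,0.0004,0.3184
```

View pics/w12.png

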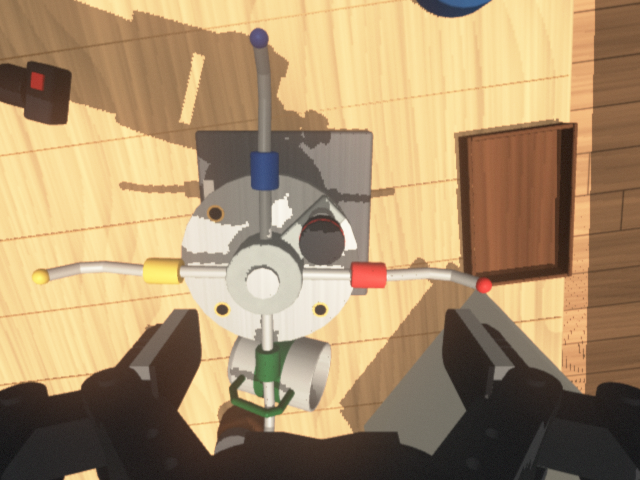

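View pics/v1.png

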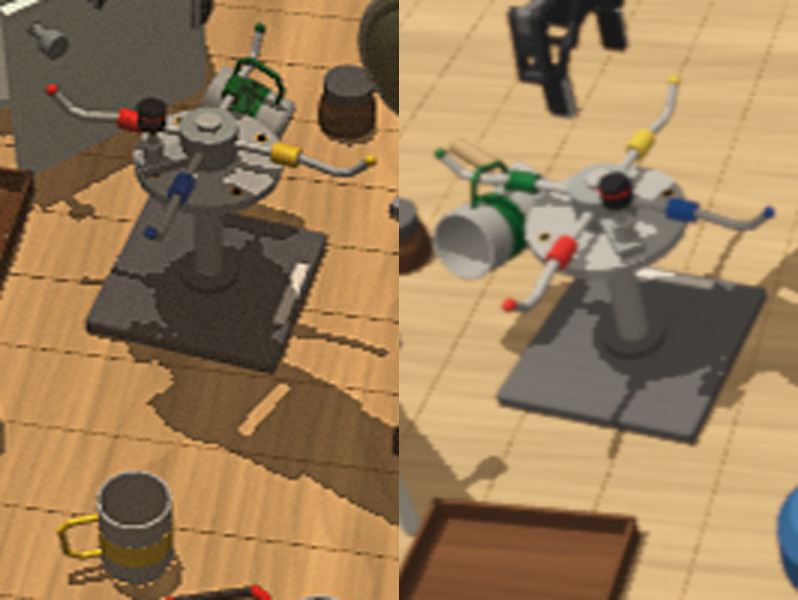

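```bash
python3 - <<'E'
from h import *
print('bottle top',atz('scene',(367.6,298),.21), tri((367.6,298),(213,249)))
plan([((.613,.14,.30),25),((.613,.14,.25),25)])
E
```

```text
bottle top [0.7964 0.2151 0.21  ] (array([0.7926, 0.2153, 0.2057]), np.float64(0.0002829367043608324))
0.4176,-0.1113,0.0596, -0.0020,0.0004,0.3184
0.4175,-0.1110,0.1262, -0.0020,0.0004,0.3184
```

View pics/full_v1.png

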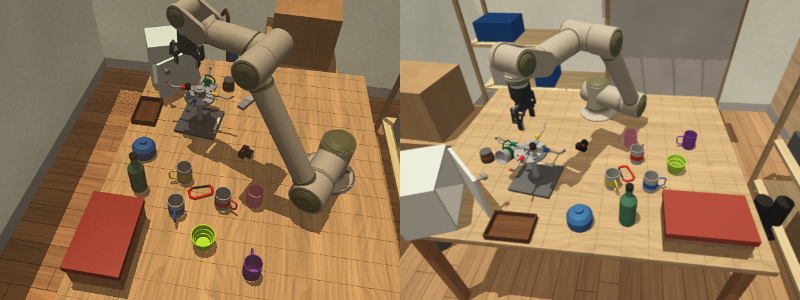

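Request:
jog_arm:
  deltas: [0.4175,-0.111,0.06,-0.002,0,0.318,-1,0.4175,-0.111,0.06,-0.002,0,0.318,-1,0.4175,-0.111,0.06,-0.002,0,0.318,-1,0.4175,-0.111,0.06,-0.002,0,0.318,-1,0.4175,-0.111,0.06,-0.002,0,0.318,-1,0.4175,-0.111,0.126,-0.002,0,0.318,-1,0.4175,-0.111,0.126,-0.002,0,0.318,-1,0.4175,-0.111,0.126,-0.002,0,0.318,-1,0.4175,-0.111,0.126,-0.002,0,0.318,-1,0.4175,-0.111,0.126,-0.002,0,0.318,-1,0.4175,-0.111,0.126,-0.002,0,0.318,-1,0.4175,-0.111,0.126,-0.002,0,0.318,-1]

```text
time_s: 18.45
position: [0.6138, 0.1388, 0.2515]
tool_rot: [[0.905, 0.424, 0.002], [0.424, -0.905, -0.003], [0.001, 0.003, -1.0]]
ft_force: [0.6, 0.4, 0.2]
grip_width: 0.0856
```

```bash
python3 - <<'E'
from h import *
import pickle
s=state(); s,im=wsnap('w13.png'); pickle.dump(s,open('w13.pkl','wb'))
E
```

```text
t 18.45 p [0.6138 0.1388 0.2515] al 25.11 zdown -1.0 F [0.6 0.4 0.2] w 0.0856 q [ 2.  29.3 58.4 -0.1 92.1 66.9]
```

View pics/w13.png

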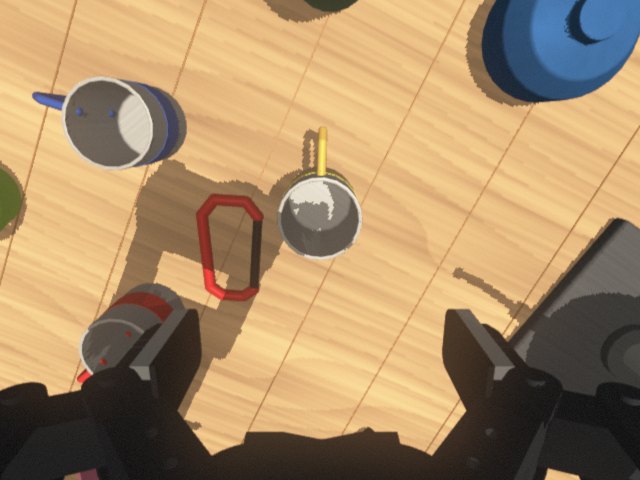

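```bash
python3 - <<'E'
from h import *
import pickle
s=pickle.load(open('w13.pkl','rb'))
c,a=mugfit(s,(320,217),(323,131))
plan([((*c,.042),a)])
E
```

```text
mug c [0.6125 0.1401] handle len 0.06369083853787579 yaw 22.91968902385102
 pred handle end [322.9978 127.073 ]
 pred handle end [323.191  127.3825]
-0.0012,-0.0036,0.2796, 0.0011,-0.0005,0.0119
```

Request:
jog_arm:
  deltas: [-0.001,-0.0036,0.17,0.001,0,0.012,-1,-0.001,-0.0036,0.17,0.001,0,0.012,-1,-0.001,-0.0036,0.17,0.001,0,0.012,-1,-0.001,-0.0036,0.278,0.001,0,0.012,-1,-0.001,-0.0036,0.278,0.001,0,0.012,-1,-0.001,-0.0036,0.278,0.001,0,0.012,-1,-0.001,-0.0036,0.278,0.001,0,0.012,0,-0.001,-0.0036,0.278,0.001,0,0.012,0,-0.001,-0.0036,0.278,0.001,0,0.012,0,-0.001,-0.0036,0.278,0.001,0,0.012,0]
  grip_force: 40

```text
time_s: 19.33
position: [0.6135, 0.1415, 0.0457]
tool_rot: [[0.921, 0.39, 0.006], [0.39, -0.921, 0.001], [0.006, 0.002, -1.0]]
ft_force: [0.7, -0.9, 5.4]
grip_width: 0.0638
```

```bash
python3 - <<'E'
from h import *
s=state(); s,im=wsnap('w14.png')
z=.162+s['position'][2]
plan([((*s['position'][:2],z),22.9),(hp(.215,z,.041),82.4)])
E
```

```text
t 19.33 p [0.6135 0.1415 0.0457] al 22.94 zdown -1.0 F [ 0.7 -0.9  5.4] w 0.0638 q [ 2.2 39.6 75.3  0.  64.8 69.3]
0.0012,0.0004,-0.2160, 0.0006,-0.0018,0.0002
-0.4658,0.3370,-0.2181, 0.0015,-0.0014,-0.3303
```

View pics/w14.png

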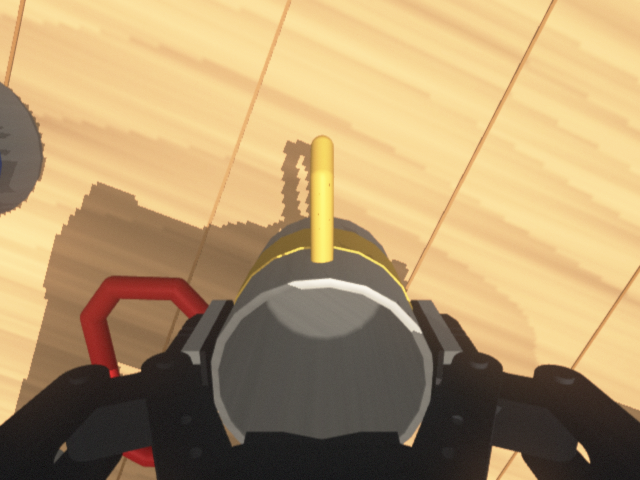

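```bash
python3 - <<'E'
from h import *
s=state()
z=.162+s['position'][2]
plan([((*s['position'][:2],.25),22.9),(hp(.27,.25,.041),82.4),(hp(.22,z,.041),82.4)])
E
```

```text
t 19.38 p [0.6135 0.1415 0.0457] al 22.94 zdown -1.0 F [ 0.5 -1.8  7.8] w 0.0636 q [ 2.2 39.6 75.3  0.  64.8 69.3]
0.0016,0.0005,-0.2725, 0.0006,-0.0018,0.0002
-0.5287,0.2998,-0.2750, 0.0015,-0.0014,-0.3303
-0.4716,0.3336,-0.2181, 0.0015,-0.0014,-0.3303
```

Request:
jog_arm:
  deltas: [0,0,-0.05,0,0,0,0,0,0,-0.1,0,0,0,0,0,0,-0.15,0,0,0,0,0,0,-0.2,0,0,-0.02,0,-0.03,0.015,-0.25,0.001,-0.001,-0.05,0,-0.075,0.042,-0.275,0.001,-0.001,-0.09,0,-0.12,0.068,-0.275,0.001,-0.001,-0.13,0,-0.165,0.094,-0.275,0.001,-0.001,-0.17,0,-0.21,0.119,-0.275,0.001,-0.001,-0.21,0,-0.255,0.145,-0.275,0.001,-0.001,-0.25,0,-0.3,0.17,-0.275,0.001,-0.001,-0.28,0,-0.345,0.196,-0.275,0.001,-0.001,-0.31,0]

```text
time_s: 20.38
position: [0.4352, -0.0881, 0.2498]
tool_rot: [[0.203, 0.979, -0.002], [0.979, -0.203, -0.0], [-0.001, -0.002, -1.0]]
ft_force: [0.9, -0.6, -2.6]
grip_width: 0.0638
```

```bash
python3 - <<'E'
from h import *
s=state()
plan([(hp(.27,.25,.041),82.4),(hp(.22,.2077,.041),82.4)])
E
```

```text
t 20.38 p [ 0.4352 -0.0881  0.2498] al 78.28 zdown -1.0 F [ 0.9 -0.6 -2.6] w 0.0638 q [-26.7  10.3  87.8  -0.1  82.  -15. ]
-0.1997,-0.0954,0.0001, -0.0006,0.0003,-0.0229
-0.1949,-0.0288,0.0564, -0.0006,0.0003,-0.0229
```

Request:
jog_arm:
  deltas: [-0.05,-0.024,0,0,0,-0.01,0,-0.1,-0.048,0,0,0,-0.02,0,-0.15,-0.072,0,0,0,-0.023,0,-0.195,-0.093,0,0,0,-0.023,0,-0.195,-0.06,0.03,0,0,-0.023,0,-0.195,-0.03,0.056,0,0,-0.023,0,-0.195,-0.03,0.056,0,0,-0.023,0,-0.195,-0.03,0.056,0,0,-0.023,0,-0.195,-0.03,0.056,0,0,-0.023,0]

```text
time_s: 21.13
position: [0.3839, -0.2253, 0.2078]
tool_rot: [[0.137, 0.991, -0.003], [0.991, -0.137, -0.0], [-0.001, -0.003, -1.0]]
ft_force: [-0.0, 0.7, -1.4]
grip_width: 0.0638
```

```bash
python3 - <<'E'
from h import *
import pickle
s=state(); s,im=wsnap('w15.png'); pickle.dump(s,open('w15.pkl','wb'))
cv2.imwrite('pics/c15.png',cv2.resize(im[100:300,280:560,::-1],None,fx=2.8,fy=2.8,interpolation=cv2.INTER_CUBIC))
E
```

```text
t 21.13 p [ 0.3839 -0.2253  0.2078] al 82.12 zdown -1.0 F [-0.   0.7 -1.4] w 0.0638 q [-45.6  12.6  92.2  -0.1  75.3 -37.7]
```

View pics/c15.png

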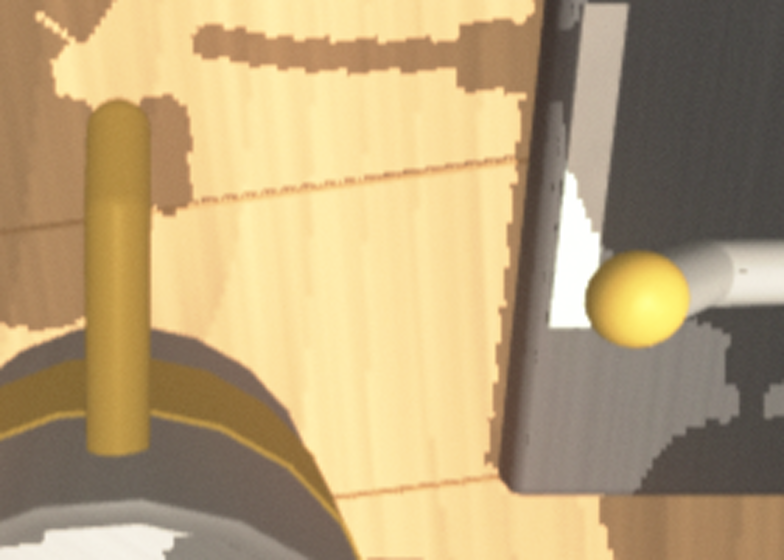

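```bash
python3 - <<'E'
from h import *
import pickle
s=pickle.load(open('w15.pkl','rb')); R,p=s['tool_rot'],s['position']
b=watz(s,(638/2.8+280,299/2.8+100),.215); print('ball in tool',R.T@(b-p),b, 'need dy final units',((R.T@(b-p))[1]+.034)/.75)
state()
E
```

```text
ball in tool [ 0.044   0.0613 -0.0074] [ 0.4507 -0.1902  0.215 ] need dy final units 0.1270873853921034
t 21.18 p [ 0.3839 -0.2253  0.208 ] al 82.13 zdown -1.0 F [-0.7 -0.6 -1.5] w 0.0635 q [-45.6  12.6  92.2  -0.2  75.3 -37.7]
```

Request:
jog_arm:
  deltas: [0,0.02,0,0,0,0,0,0,0.04,0,0,0,0,0,0,0.055,0,0,0,0,0,0,0.068,0,0,0,0,0,0,0.08,0.001,0,0,0,0,0,0.09,0.004,0,0,0,0,0,0.099,0.012,0,0,0,0,0,0.108,0.02,0,0,0,0,0,0.117,0.029,0,0,0,0,0,0.127,0.037,0,0,0,0,0,0.127,0.037,0,0,0,0,0,0.127,0.037,0,0,0,0]

```text
time_s: 22.18
position: [0.4784, -0.2387, 0.1783]
tool_rot: [[0.138, 0.99, -0.005], [0.991, -0.138, 0.001], [0.0, -0.005, -1.0]]
ft_force: [-0.2, -0.3, -1.6]
grip_width: 0.0636
```

```bash
python3 - <<'E'
from h import *
s=state(); s,im=wsnap('w16.png'); cv2.imwrite('pics/c16.png',im[60:360,240:640,::-1]); views('v2.png')
E
```

```text
t 22.18 p [ 0.4784 -0.2387  0.1783] al 82.1 zdown -1.0 F [-0.2 -0.3 -1.6] w 0.0636 q [-39.2  23.   81.8  -0.1  75.5 -31.2]
```

View pics/c16.png

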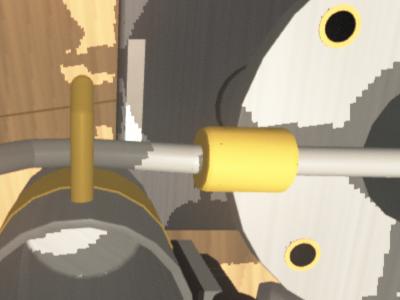

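View pics/v2.png

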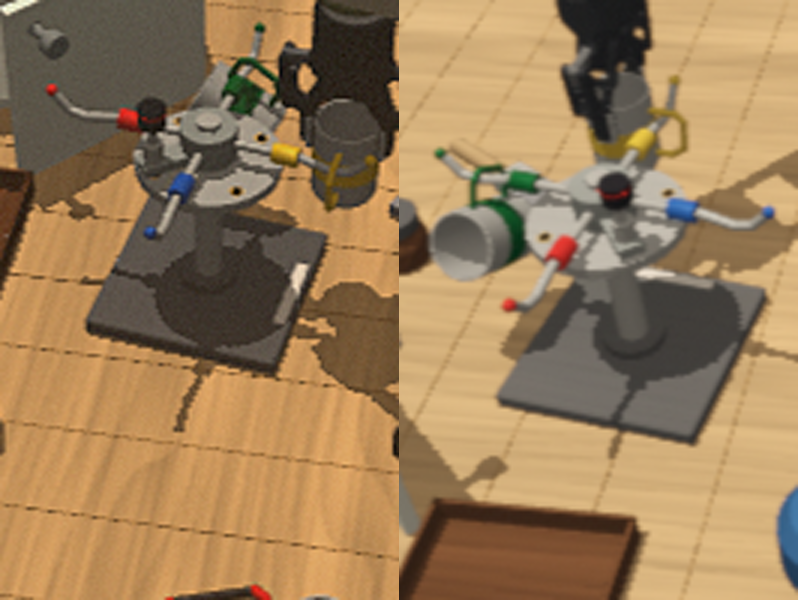

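The arm runs through the yellow handle and there is no contact force. Releasing.

Request:
jog_arm:
  deltas: [0,0,0.001,0,0,0,-0.8,0,0,0.001,0,0,0,-0.85,0,0,0.001,0,0,0,-0.85,0,0,-0.03,0,0,0,-0.85,0,0,-0.08,0,0,0,-0.85,0,0,-0.13,0,0,0,-0.85,0,0,-0.16,0,0,0,-1,0,0,-0.16,0,0,0,-1,0,0,-0.16,0,0,0,-1]

```text
time_s: 23.08
position: [0.4788, -0.2389, 0.2998]
tool_rot: [[0.138, 0.99, -0.002], [0.99, -0.138, -0.001], [-0.002, -0.001, -1.0]]
ft_force: [-0.2, -0.0, 0.1]
grip_width: 0.0851
```

```bash
python3 - <<'E'
from h import *
s=state(); views('v3.png')
t=np.radians(37.4); k=AX+.058*np.array([np.cos(t),np.sin(t)])
plan([((*k,.30),82.4),((*k,.226),82.4)])
E
```

```text
t 23.08 p [ 0.4788 -0.2389  0.2998] al 82.08 zdown -1.0 F [-0.2 -0.   0.1] w 0.0851 q [-39.1  18.   68.8  -0.1  93.2 -31.2]
0.1095,0.2210,-0.0041, -0.0017,-0.0003,-0.0018
0.1094,0.2216,0.0945, -0.0017,-0.0003,-0.0018
```

View pics/v3.png

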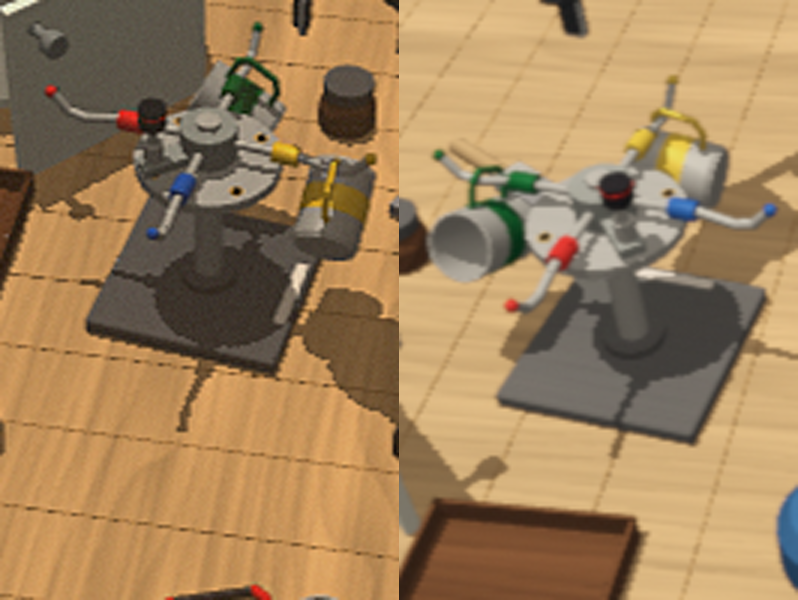

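Request:
jog_arm:
  deltas: [0.109,0.221,0,-0.001,0,-0.002,-1,0.109,0.221,0,-0.001,0,-0.002,-1,0.109,0.221,0,-0.001,0,-0.002,-1,0.109,0.221,0,-0.001,0,-0.002,-1,0.109,0.221,0,-0.001,0,-0.002,-1,0.109,0.221,0,-0.001,0,-0.002,-0.3,0.109,0.221,0.05,-0.001,0,-0.002,-0.3,0.109,0.221,0.096,-0.001,0,-0.002,-0.3,0.109,0.221,0.096,-0.001,0,-0.002,-0.3,0.109,0.221,0.096,-0.001,0,-0.002,-0.3,0.109,0.221,0.096,-0.001,0,-0.002,-0.3,0.109,0.221,0.096,-0.001,0,-0.002,-0.3]

```text
time_s: 24.18
position: [0.6544, -0.1812, 0.2289]
tool_rot: [[0.132, 0.991, 0.003], [0.991, -0.132, -0.002], [-0.002, 0.004, -1.0]]
ft_force: [-0.3, -0.0, 0.1]
grip_width: 0.0551
```

```bash
python3 - <<'E'
from h import *
s=state(); s,im=wsnap('w17.png')
E
```

```text
t 24.18 p [ 0.6544 -0.1812  0.2289] al 82.42 zdown -1.0 F [-0.3 -0.   0.1] w 0.0551 q [-25.4  35.4  51.1  -0.   93.3 -17.9]
```

View pics/w17.png

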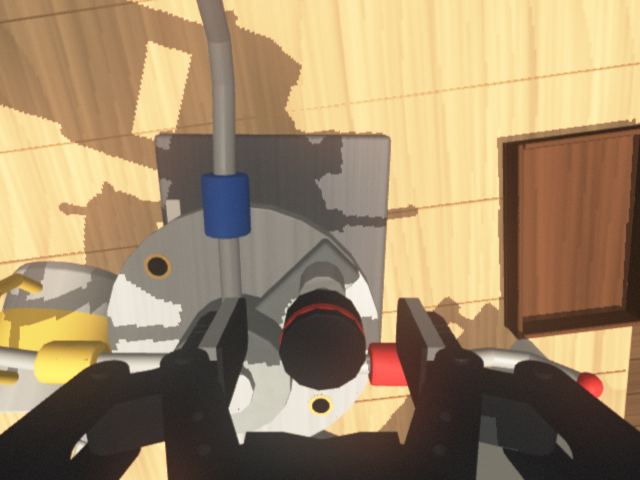

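Request:
jog_arm:
  deltas: [0,0,0.002,0,0,0,0.6,0,0,0.002,0,0,0,0.6,0,0,0.002,0,0,0,0.6,0,0,0.002,0,0,0,0.6,0,0,0.002,0,0,0,0.6,0,0,0.002,0,0,0,0.6,0,0,0.002,0,0,0,0.6,0,0,0.002,0,0,0,0.6,0,0,0.002,0,0,0,0.6,0,0,0.002,0,0,0,0.6,0,0,0.002,0,0,0,0.6,0,0,0.002,0,0,0,0.6]
  grip_force: 50

```text
time_s: 25.23
position: [0.6541, -0.1806, 0.2254]
tool_rot: [[0.131, 0.991, 0.001], [0.991, -0.131, -0.001], [-0.0, 0.001, -1.0]]
ft_force: [0.6, 0.7, 5.6]
grip_width: 0.0264
```

Request:
jog_arm:
  deltas: [0,0,0,0,0,0,0.6,0,0,0,0,0,0,0.6,0,0,0,0,0,0,0.6,0,0,0,0,0,0,0.6,0,0,0,0,0,0,0.6,0,0,0,0,0,0,0.6,0,0,0,0,0,0,0.6,0,0,0,0,0,0,0.6,0,0,0,0,0,0,0.6,0,0,0,0,0,0,0.6,0,0,0,0,0,0,0.6,0,0,0,0,0,0,0.6]

```text
time_s: 26.23
position: [0.6541, -0.1806, 0.2255]
tool_rot: [[0.131, 0.991, 0.001], [0.991, -0.131, -0.001], [-0.0, 0.001, -1.0]]
ft_force: [0.9, 0.4, 6.1]
grip_width: 0.0261
```

```bash
python3 - <<'E'
from h import *
s=state(); p=s['position'][:2]-AX; print(np.hypot(*p),np.degrees(np.arctan2(p[1],p[0])))
z=s['position'][2]+.0125
arc(37.4,82.4,10,z,82.4)
ref=(np.array([AX[0]+.058*np.cos(np.radians(82.4)),AX[1]+.058*np.sin(np.radians(82.4)),.2382]),s['tool_rot'])
print();arc(82.4,127.4,10,.2382,82.4,ref=ref)
E
```

```text
t 26.23 p [ 0.6541 -0.1806  0.2255] al 82.45 zdown -1.0 F [0.9 0.4 6.1] w 0.0261 q [-25.4  35.5  51.4  -0.   93.  -17.8]
0.057909312750129345 36.83445392696767
0.0047,-0.0049,-0.0167, 0.0003,0.0002,0.0003
0.0085,-0.0097,-0.0167, 0.0003,0.0002,0.0003
0.0119,-0.0147,-0.0167, 0.0003,0.0002,0.0003
0.0149,-0.0200,-0.0167, 0.0003,0.0002,0.0003
0.0174,-0.0255,-0.0167, 0.0003,0.0002,0.0003
0.0195,-0.0312,-0.0167, 0.0003,0.0002,0.0003
0.0212,-0.0370,-0.0167, 0.0003,0.0002,0.0003
0.0224,-0.0430,-0.0167, 0.0003,0.0002,0.0003
0.0231,-0.0490,-0.0167, 0.0003,0.0002,0.0003
0.0233,-0.0551,-0.0167, 0.0003,0.0002,0.0003

-0.0002,-0.0061,-0.0000, 0.0003,0.0002,0.0003
-0.0009,-0.0121,-0.0000, 0.0003,0.0002,0.0003
-0.0021,-0.0181,-0.0000, 0.0003,0.0002,0.0003
-0.0038,-0.0239,-0.0000, 0.0003,0.0002,0.0003
-0.0059,-0.0296,-0.0000, 0.0003,0.0002,0.0003
-0.0084,-0.0351,-0.0000, 0.0003,0.0002,0.0003
-0.0114,-0.0404,-0.0000, 0.0003,0.0002,0.0003
-0.0147,-0.0455,-0.0000, 0.0003,0.0002,0.0003
-0.0185,-0.0502,-0.0000, 0.0003,0.0002,0.0003
-0.0226,-0.0547,-0.0000, 0.0003,0.0002,0.0003
```

Request:
jog_arm:
  deltas: [0,0,-0.009,0,0,0,0.6,0,0,-0.0167,0,0,0,0.6,0.0047,-0.0049,-0.0167,0,0,0,0.6,0.0085,-0.0097,-0.0167,0,0,0,0.6,0.0119,-0.0147,-0.0167,0,0,0,0.6,0.0149,-0.02,-0.0167,0,0,0,0.6,0.0174,-0.0255,-0.0167,0,0,0,0.6,0.0195,-0.0312,-0.0167,0,0,0,0.6,0.0212,-0.037,-0.0167,0,0,0,0.6,0.0224,-0.043,-0.0167,0,0,0,0.6,0.0231,-0.049,-0.0167,0,0,0,0.6,0.0233,-0.0551,-0.0167,0,0,0,0.6]

```text
time_s: 27.23
position: [0.6149, -0.1579, 0.2373]
tool_rot: [[0.132, 0.991, 0.0], [0.991, -0.132, -0.0], [-0.0, 0.0, -1.0]]
ft_force: [3.3, -1.5, -9.7]
grip_width: 0.0267
```

Request:
jog_arm:
  deltas: [-0.0002,-0.0061,0,0,0,0,0.6,-0.0009,-0.0121,0,0,0,0,0.6,-0.0021,-0.0181,0,0,0,0,0.6,-0.0038,-0.0239,0,0,0,0,0.6,-0.0059,-0.0296,0,0,0,0,0.6,-0.0084,-0.0351,0,0,0,0,0.6,-0.0114,-0.0404,0,0,0,0,0.6,-0.0147,-0.0455,0,0,0,0,0.6,-0.0185,-0.0502,0,0,0,0,0.6,-0.0226,-0.0547,0,0,0,0,0.6,-0.0226,-0.0547,0,0,0,0,0.6,-0.0226,-0.0547,0,0,0,0,0.6]

```text
time_s: 28.23
position: [0.5718, -0.1699, 0.2372]
tool_rot: [[0.132, 0.991, -0.002], [0.991, -0.132, -0.001], [-0.001, -0.002, -1.0]]
ft_force: [0.8, -4.8, -8.8]
grip_width: 0.0268
```

```bash
python3 - <<'E'
from h import *
s=state(); p=s['position'][:2]-AX; print(np.hypot(*p),np.degrees(np.arctan2(p[1],p[0])))
t=np.radians(127.4); plan([((AX[0]+.058*np.cos(t),AX[1]+.058*np.sin(t),.2250),82.4)])
E
```

```text
t 28.23 p [ 0.5718 -0.1699  0.2372] al 82.39 zdown -1.0 F [ 0.8 -4.8 -8.8] w 0.0268 q [-27.9  26.4  65.9  -0.1  87.8 -20.3]
0.05799907942973902 128.41879798221044
0.0010,0.0010,0.0163, -0.0005,0.0003,-0.0001
```

Request:
jog_arm:
  deltas: [0.001,0.001,0.004,0,0,0,0.6,0.001,0.001,0.008,0,0,0,0.6,0.001,0.001,0.012,0,0,0,0.6,0.001,0.001,0.0165,0,0,0,0.6,0.001,0.001,0.018,0,0,0,0.6,0.001,0.001,0.018,0,0,0,0.6]

```text
time_s: 28.73
position: [0.5738, -0.1685, 0.2255]
tool_rot: [[0.131, 0.991, 0.003], [0.991, -0.131, -0.001], [-0.001, 0.003, -1.0]]
ft_force: [1.1, -1.4, 5.1]
grip_width: 0.0267
```

```bash
python3 - <<'E'
from h import *
s=state(); s,im=wsnap('w18.png'); p=s['position'][:2]-AX; print(np.hypot(*p),np.degrees(np.arctan2(p[1],p[0])))
E
```

```text
t 28.73 p [ 0.5738 -0.1685  0.2255] al 82.46 zdown -1.0 F [ 1.1 -1.4  5.1] w 0.0267 q [-27.7  26.8  67.    0.   86.  -20.2]
0.057803745518556 126.002314650525
```

View pics/w18.png

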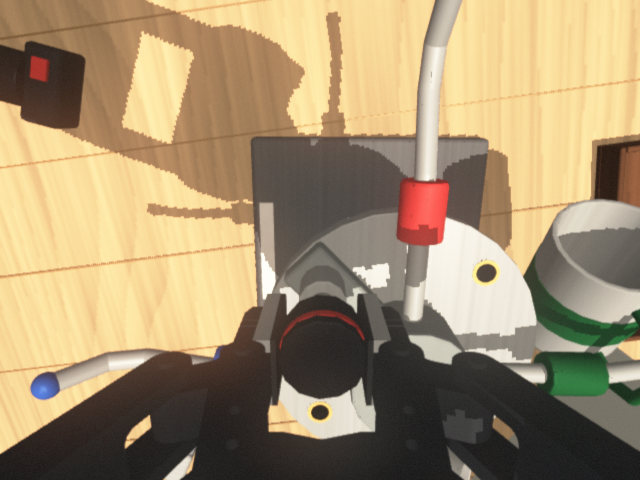

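Request:
jog_arm:
  deltas: [0,0,0,0,0,0,-0.5,0,0,0,0,0,0,-0.8,0,0,0,0,0,0,-1,0,0,-0.05,0,0,0,-1,0,0,-0.1,0,0,0,-1,0,0,-0.17,0,0,0,-1,0,0,-0.17,0,0,0,-1,0,0,-0.17,0,0,0,-1]

```text
time_s: 29.45
position: [0.5737, -0.1686, 0.355]
tool_rot: [[0.131, 0.991, 0.006], [0.991, -0.131, -0.003], [-0.002, 0.006, -1.0]]
ft_force: [0.7, 0.0, -0.4]
grip_width: 0.0854
```

```bash
cat >> h.py <<'E'
def pinhome(s,a):
    t=np.radians(a);k=AX+.058*np.array([np.cos(t),np.sin(t)]); print('knob home top',wproj(s,(*k,.2585)),'up9',wproj(s,(*k,.2675)),'scene home',proj('scene',(*k,.246)),'up9',proj('scene',(*k,.255)))
E
python3 - <<'E'
from h import *
s,im=wsnap('w19.png'); state(); views('v4.png'); pinhome(s,127.4)
p=proj('scene',(.574,-.1685,.246)); print('v4 px',(p-np.array([140,170]))*3+np.array([399,0]))
plan([((.611,.309,.33),93)])
E
```

```text
t 29.5 p [ 0.5734 -0.1685  0.3521] al 82.45 zdown -1.0 F [ 0.3  1.1 -0.1] w 0.0853 q [-27.7  24.2  51.1  -0.  104.6 -20.2]
knob home top [320.9124 244.5297] up9 [320.9976 248.9692] scene home [225.1469 214.3288] up9 [224.6312 211.6063]
v4 px [654.7959 134.0169]
0.6376,-0.0333,0.0268, -0.0011,-0.0004,-0.0586
```

View pics/w19.png

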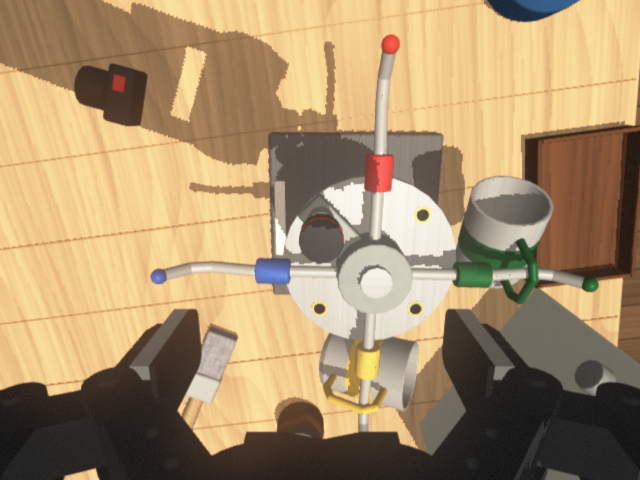

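View pics/v4.png

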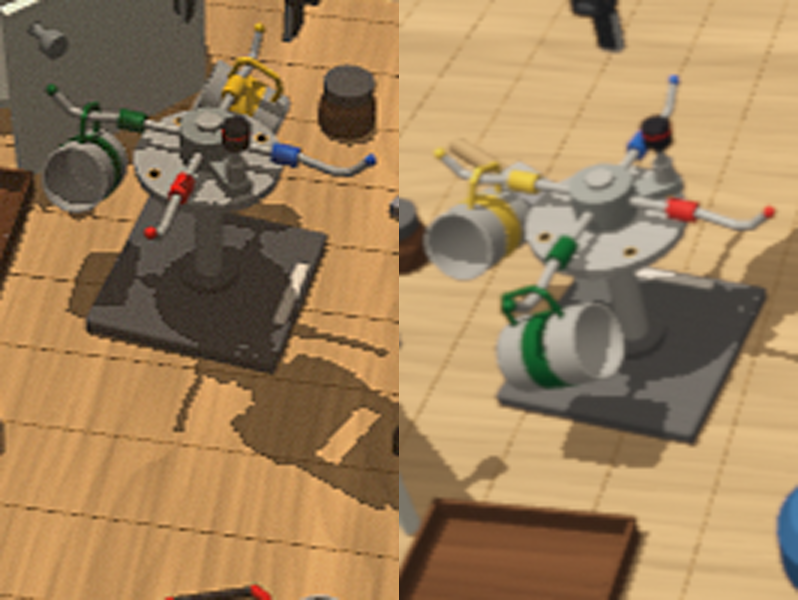

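View pics/full_v4.png

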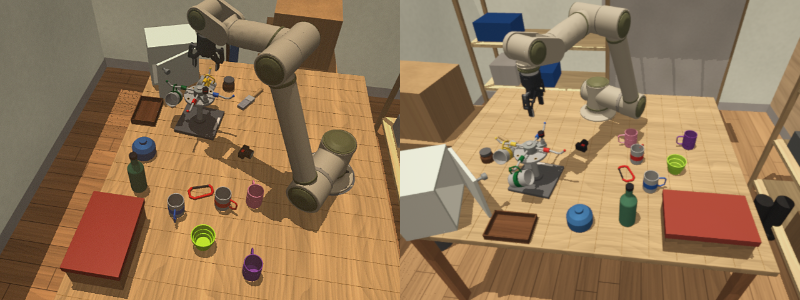

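Request:
jog_arm:
  deltas: [0.638,-0.033,0.027,-0.001,0,-0.058,-1,0.638,-0.033,0.027,-0.001,0,-0.058,-1,0.638,-0.033,0.027,-0.001,0,-0.058,-1,0.638,-0.033,0.027,-0.001,0,-0.058,-1,0.638,-0.033,0.027,-0.001,0,-0.058,-1,0.638,-0.033,0.027,-0.001,0,-0.058,-1,0.638,-0.033,0.027,-0.001,0,-0.058,-1,0.638,-0.033,0.08,-0.001,0,-0.058,-1,0.638,-0.033,0.135,-0.001,0,-0.058,-1,0.638,-0.033,0.135,-0.001,0,-0.058,-1,0.638,-0.033,0.135,-0.001,0,-0.058,-1,0.638,-0.033,0.135,-0.001,0,-0.058,-1]

```text
time_s: 30.6
position: [0.6107, 0.3104, 0.247]
tool_rot: [[-0.05, 0.999, -0.001], [0.999, 0.05, -0.001], [-0.001, -0.001, -1.0]]
ft_force: [0.8, -0.8, -0.0]
grip_width: 0.0853
```

Request:
jog_arm:
  deltas: [0,0,0,0,0,0,-1,0,0,0,0,0,0,-1,0,0,0,0,0,0,-1]

```text
time_s: 30.85
position: [0.6114, 0.3083, 0.2491]
tool_rot: [[-0.05, 0.999, 0.001], [0.999, 0.05, -0.001], [-0.001, 0.001, -1.0]]
ft_force: [-0.9, -0.5, 0.9]
grip_width: 0.0855
```

```bash
python3 - <<'E'
from h import *
import pickle
s=state(); s,im=wsnap('w20.png'); pickle.dump(s,open('w20.pkl','wb'))
E
```

```text
t 30.85 p [0.6114 0.3083 0.2491] al 92.88 zdown -1.0 F [-0.9 -0.5  0.9] w 0.0855 q [16.9 35.7 47.3 -0.1 97.  14. ]
```

View pics/w20.png

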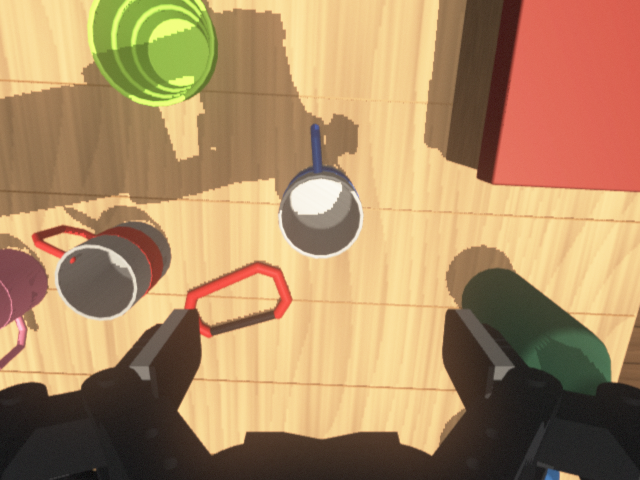

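```bash
python3 - <<'E'
from h import *
import pickle
s=pickle.load(open('w20.pkl','rb'))
c,a=mugfit(s,(320.5,215),(316,129))
plan([((*c,.042),a)])
E
```

```text
mug c [0.6095 0.3109] handle len 0.06312584343434004 yaw 96.0530656017884
 pred handle end [315.9619 124.349 ]
 pred handle end [315.6673 124.5714]
0.0047,-0.0034,0.2774, 0.0007,0.0002,-0.0179
```

Request:
jog_arm:
  deltas: [0.004,-0.003,0.17,0,0,-0.018,-1,0.004,-0.003,0.17,0,0,-0.018,-1,0.004,-0.003,0.17,0,0,-0.018,-1,0.004,-0.003,0.276,0,0,-0.018,-1,0.004,-0.003,0.276,0,0,-0.018,-1,0.004,-0.003,0.276,0,0,-0.018,-1,0.004,-0.003,0.276,0,0,-0.018,0,0.004,-0.003,0.276,0,0,-0.018,0,0.004,-0.003,0.276,0,0,-0.018,0,0.004,-0.003,0.276,0,0,-0.018,0,0.004,-0.003,0.276,0,0,-0.018,0]
  grip_force: 40

```text
time_s: 31.82
position: [0.6112, 0.3117, 0.0465]
tool_rot: [[-0.106, 0.994, 0.008], [0.994, 0.106, 0.001], [0.0, 0.008, -1.0]]
ft_force: [-0.9, -1.2, 7.3]
grip_width: 0.0641
```

```bash
python3 - <<'E'
from h import *
s=state(); s,im=wsnap('w21.png')
plan([((*s['position'][:2],.25),96),(hp(.27,.25,.041),82.4),(hp(.22,s['position'][2]+.162,.041),82.4)])
E
```

```text
t 31.82 p [0.6112 0.3117 0.0465] al 96.11 zdown -1.0 F [-0.9 -1.2  7.3] w 0.0641 q [17.2 44.3 64.5 -0.1 70.7 11.1]
0.0000,0.0022,-0.2713, 0.0026,-0.0000,0.0006
-0.6659,-0.4398,-0.2750, 0.0026,-0.0004,0.0762
-0.6817,-0.3755,-0.2192, 0.0026,-0.0004,0.0762
```

View pics/w21.png

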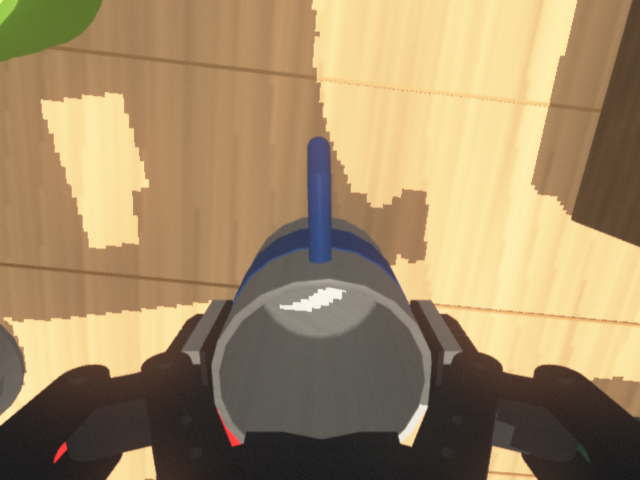

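Request:
jog_arm:
  deltas: [0,0,-0.05,0,0,0,0,0,0,-0.1,0,0,0,0,0,0,-0.15,0,0,0,0,0,0,-0.2,0,0,0,0,-0.03,-0.02,-0.25,0.002,0,0.01,0,-0.075,-0.05,-0.273,0.002,0,0.03,0,-0.12,-0.08,-0.273,0.002,0,0.05,0,-0.165,-0.11,-0.273,0.002,0,0.076,0,-0.21,-0.14,-0.273,0.002,0,0.076,0,-0.255,-0.17,-0.273,0.002,0,0.076,0,-0.3,-0.2,-0.273,0.002,0,0.076,0,-0.345,-0.23,-0.273,0.002,0,0.076,0]

```text
time_s: 32.87
position: [0.4638, 0.0345, 0.2488]
tool_rot: [[0.131, 0.991, -0.001], [0.991, -0.131, -0.001], [-0.001, -0.001, -1.0]]
ft_force: [1.2, -0.8, -1.4]
grip_width: 0.064
```

```bash
python3 - <<'E'
from h import *
s=state()
plan([(hp(.27,.25,.041),82.4),(hp(.22,.2085,.041),82.4)])
E
```

```text
t 32.87 p [0.4638 0.0345 0.2488] al 82.46 zdown -1.0 F [ 1.2 -0.8 -1.4] w 0.064 q [-10.3  12.5  85.1  -0.1  82.5  -2.8]
-0.3593,-0.1260,-0.0011, -0.0004,0.0003,0.0004
-0.3593,-0.0593,0.0541, -0.0004,0.0003,0.0004
```

Request:
jog_arm:
  deltas: [-0.05,-0.018,0,0,0,0,0,-0.1,-0.036,0,0,0,0,0,-0.15,-0.053,0,0,0,0,0,-0.2,-0.07,0,0,0,0,0,-0.25,-0.088,0,0,0,0,0,-0.3,-0.105,0,0,0,0,0,-0.359,-0.126,0,0,0,0,0,-0.359,-0.126,0,0,0,0,0,-0.359,-0.095,0.025,0,0,0,0,-0.359,-0.06,0.054,0,0,0,0,-0.359,-0.06,0.054,0,0,0,0,-0.359,-0.06,0.054,0,0,0,0]

```text
time_s: 33.87
position: [0.3853, -0.2248, 0.2073]
tool_rot: [[0.131, 0.991, -0.004], [0.991, -0.131, 0.001], [-0.0, -0.005, -1.0]]
ft_force: [-0.1, -0.2, -1.4]
grip_width: 0.0638
```

Request:
jog_arm:
  deltas: [0,0,0,0,0,0,0,0,0,0,0,0,0,0]

```text
time_s: 34.03
position: [0.3848, -0.225, 0.2086]
tool_rot: [[0.131, 0.991, -0.002], [0.991, -0.131, -0.002], [-0.002, -0.002, -1.0]]
ft_force: [-0.2, 0.8, -2.4]
grip_width: 0.0639
```

```bash
python3 - <<'E'
from h import *
import pickle
s=state(); s,im=wsnap('w22.png'); pickle.dump(s,open('w22.pkl','wb'))
cv2.imwrite('pics/c22.png',cv2.resize(im[100:300,280:560,::-1],None,fx=2.8,fy=2.8,interpolation=cv2.INTER_CUBIC))
E
```

```text
t 34.03 p [ 0.3848 -0.225   0.2086] al 82.45 zdown -1.0 F [-0.2  0.8 -2.4] w 0.0639 q [-45.5  12.6  92.1  -0.2  75.4 -37.9]
```

View pics/c22.png

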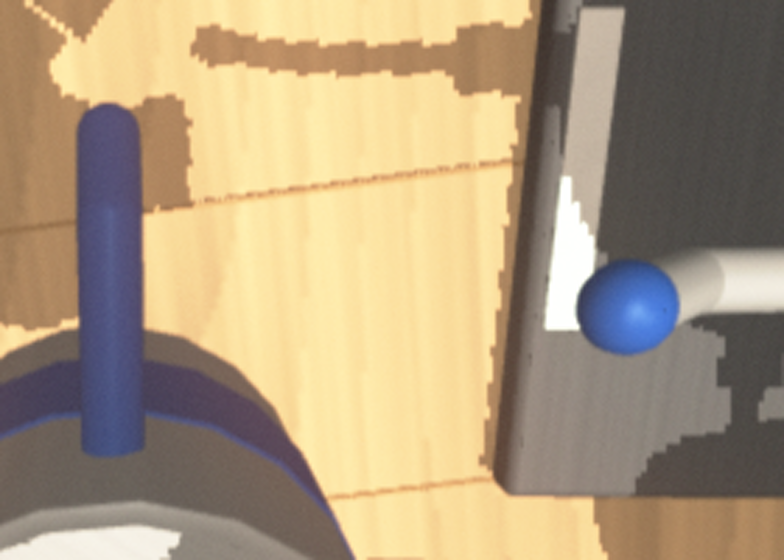

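Request:
jog_arm:
  deltas: [0,0.02,0,0,0,0,0,0,0.04,0,0,0,0,0,0,0.055,0,0,0,0,0,0,0.068,0,0,0,0,0,0,0.08,0.001,0,0,0,0,0,0.09,0.004,0,0,0,0,0,0.099,0.012,0,0,0,0,0,0.108,0.02,0,0,0,0,0,0.117,0.029,0,0,0,0,0,0.127,0.038,0,0,0,0,0,0.127,0.038,0,0,0,0,0,0.127,0.038,0,0,0,0]

```text
time_s: 35.08
position: [0.4795, -0.2376, 0.178]
tool_rot: [[0.131, 0.991, -0.004], [0.991, -0.131, 0.0], [-0.0, -0.004, -1.0]]
ft_force: [-0.4, 0.3, -2.4]
grip_width: 0.0632
```

```bash
python3 - <<'E'
from h import *
s=state(); s,im=wsnap('w23.png'); cv2.imwrite('pics/c23.png',im[60:360,240:640,::-1]); views('v5.png')
E
```

```text
t 35.08 p [ 0.4795 -0.2376  0.178 ] al 82.45 zdown -1.0 F [-0.4  0.3 -2.4] w 0.0632 q [-39.   23.   81.7  -0.2  75.5 -31.4]
```

View pics/c23.png

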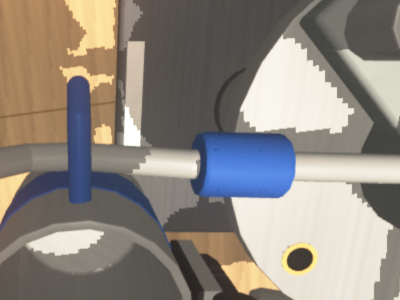

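View pics/v5.png

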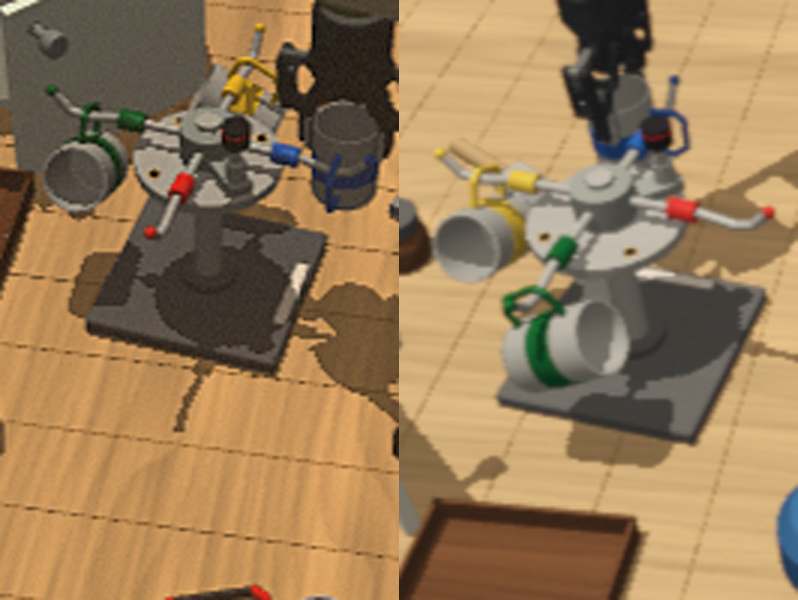

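Blue is threaded onto its hook. Releasing.

Request:
jog_arm:
  deltas: [0,0,0.001,0,0,0,-0.8,0,0,0.001,0,0,0,-0.85,0,0,0.001,0,0,0,-0.85,0,0,-0.03,0,0,0,-0.85,0,0,-0.08,0,0,0,-0.85,0,0,-0.13,0,0,0,-0.85,0,0,-0.16,0,0,0,-1,0,0,-0.16,0,0,0,-1,0,0,-0.16,0,0,0,-1]

```text
time_s: 35.98
position: [0.4799, -0.2378, 0.2995]
tool_rot: [[0.132, 0.991, -0.002], [0.991, -0.132, -0.002], [-0.002, -0.001, -1.0]]
ft_force: [0.1, -0.2, -1.5]
grip_width: 0.0858
```

```bash
python3 - <<'E'
from h import *
s=state(); views('v6.png')
plan([((.574,-.1685,.30),82.4),((.574,-.1685,.2275),82.4)])
E
```

```text
t 35.98 p [ 0.4799 -0.2378  0.2995] al 82.44 zdown -1.0 F [ 0.1 -0.2 -1.5] w 0.0858 q [-39.   18.1  68.8  -0.1  93.1 -31.4]
0.1077,0.1129,-0.0040, -0.0017,-0.0001,0.0002
0.1077,0.1134,0.0927, -0.0017,-0.0001,0.0002
```

View pics/v6.png

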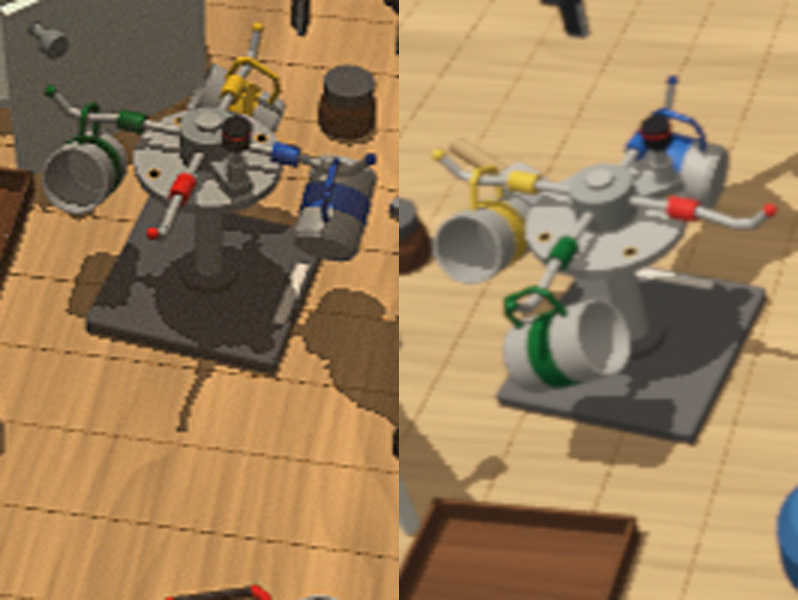

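Request:
jog_arm:
  deltas: [0.1077,0.113,0,-0.001,0,0,-1,0.1077,0.113,0,-0.001,0,0,-1,0.1077,0.113,0,-0.001,0,0,-1,0.1077,0.113,0,-0.001,0,0,-0.3,0.1077,0.113,0,-0.001,0,0,-0.3,0.1077,0.113,0.05,-0.001,0,0,-0.3,0.1077,0.113,0.094,-0.001,0,0,-0.3,0.1077,0.113,0.094,-0.001,0,0,-0.3,0.1077,0.113,0.094,-0.001,0,0,-0.3,0.1077,0.113,0.094,-0.001,0,0,-0.3]

```text
time_s: 36.92
position: [0.5744, -0.1696, 0.2295]
tool_rot: [[0.132, 0.991, 0.001], [0.991, -0.132, -0.002], [-0.002, 0.002, -1.0]]
ft_force: [-0.5, -0.1, -0.4]
grip_width: 0.0557
```

```bash
python3 - <<'E'
from h import *
s=state(); s,im=wsnap('w24.png')
E
```

```text
t 36.92 p [ 0.5744 -0.1696  0.2295] al 82.39 zdown -1.0 F [-0.5 -0.1 -0.4] w 0.0557 q [-27.7  26.8  66.4  -0.1  86.7 -20.1]
```

View pics/w24.png

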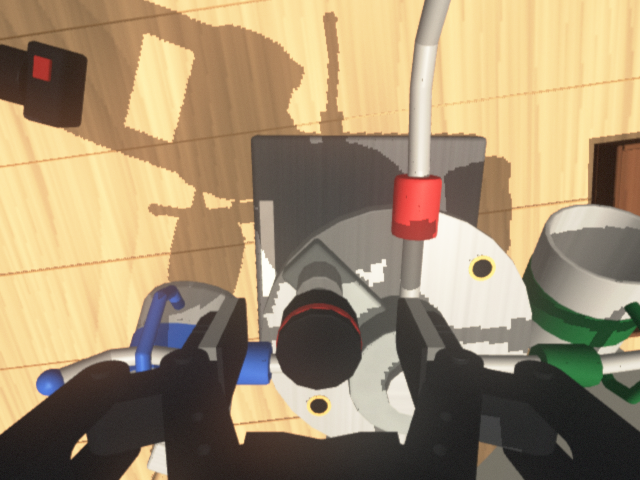

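Request:
jog_arm:
  deltas: [0,0,0.003,0,0,0,0.6,0,0,0.003,0,0,0,0.6,0,0,0.003,0,0,0,0.6,0,0,0.003,0,0,0,0.6,0,0,0.003,0,0,0,0.6,0,0,0.003,0,0,0,0.6,0,0,0.003,0,0,0,0.6,0,0,0.003,0,0,0,0.6,0,0,0.003,0,0,0,0.6,0,0,0.003,0,0,0,0.6,0,0,0.003,0,0,0,0.6,0,0,0.003,0,0,0,0.6]
  grip_force: 50

```text
time_s: 37.97
position: [0.5744, -0.1686, 0.2265]
tool_rot: [[0.131, 0.991, 0.001], [0.991, -0.131, -0.001], [-0.001, 0.001, -1.0]]
ft_force: [-0.9, 0.8, 6.2]
grip_width: 0.0263
```

Request:
jog_arm:
  deltas: [0,0,0,0,0,0,0.6,0,0,0,0,0,0,0.6,0,0,0,0,0,0,0.6,0,0,0,0,0,0,0.6,0,0,0,0,0,0,0.6,0,0,0,0,0,0,0.6,0,0,0,0,0,0,0.6,0,0,0,0,0,0,0.6,0,0,0,0,0,0,0.6,0,0,0,0,0,0,0.6,0,0,0,0,0,0,0.6,0,0,0,0,0,0,0.6]

```text
time_s: 38.97
position: [0.5744, -0.1687, 0.2265]
tool_rot: [[0.131, 0.991, 0.001], [0.991, -0.131, -0.001], [-0.001, 0.001, -1.0]]
ft_force: [-1.3, 2.2, 6.4]
grip_width: 0.0266
```

```bash
python3 - <<'E'
from h import *
s=state(); p=s['position'][:2]-AX; print(np.hypot(*p),np.degrees(np.arctan2(p[1],p[0])))
z=s['position'][2]+.0125
arc(127.4,172.4,10,z,82.4)
ref=(np.array([AX[0]+.058*np.cos(np.radians(172.4)),AX[1]+.058*np.sin(np.radians(172.4)),.2382]),down(82.4))
print();arc(172.4,217.4,10,.2382,82.4,ref=ref)
E
```

```text
t 38.97 p [ 0.5744 -0.1687  0.2265] al 82.45 zdown -1.0 F [-1.3  2.2  6.4] w 0.0266 q [-27.7  26.9  66.7  -0.   86.3 -20.1]
0.057361361008121614 125.64166286016456
-0.0055,-0.0064,-0.0167, 0.0003,0.0003,0.0003
-0.0103,-0.0102,-0.0167, 0.0003,0.0003,0.0003
-0.0153,-0.0135,-0.0167, 0.0003,0.0003,0.0003
-0.0206,-0.0165,-0.0167, 0.0003,0.0003,0.0003
-0.0261,-0.0191,-0.0167, 0.0003,0.0003,0.0003
-0.0318,-0.0212,-0.0167, 0.0003,0.0003,0.0003
-0.0377,-0.0228,-0.0167, 0.0003,0.0003,0.0003
-0.0436,-0.0240,-0.0166, 0.0003,0.0003,0.0003
-0.0496,-0.0247,-0.0166, 0.0003,0.0003,0.0003
-0.0557,-0.0250,-0.0166, 0.0003,0.0003,0.0003

-0.0061,0.0002,0.0000, 0.0000,0.0000,0.0000
-0.0121,0.0010,0.0000, 0.0000,0.0000,0.0000
-0.0181,0.0021,0.0000, 0.0000,0.0000,0.0000
-0.0239,0.0038,0.0000, 0.0000,0.0000,0.0000
-0.0296,0.0059,0.0000, 0.0000,0.0000,0.0000
-0.0351,0.0084,0.0000, 0.0000,0.0000,0.0000
-0.0404,0.0114,0.0000, 0.0000,0.0000,0.0000
-0.0455,0.0148,0.0000, 0.0000,0.0000,0.0000
-0.0502,0.0185,0.0000, 0.0000,0.0000,0.0000
-0.0547,0.0227,0.0000, 0.0000,0.0000,0.0000
```

Request:
jog_arm:
  deltas: [0,0,-0.009,0,0,0,0.6,0,0,-0.0175,0,0,0,0.6,-0.0055,-0.0064,-0.0175,0,0,0,0.6,-0.0103,-0.0102,-0.0175,0,0,0,0.6,-0.0153,-0.0135,-0.0175,0,0,0,0.6,-0.0206,-0.0165,-0.0175,0,0,0,0.6,-0.0261,-0.0191,-0.0175,0,0,0,0.6,-0.0318,-0.0212,-0.0175,0,0,0,0.6,-0.0377,-0.0228,-0.0175,0,0,0,0.6,-0.0436,-0.024,-0.0175,0,0,0,0.6,-0.0496,-0.0247,-0.0175,0,0,0,0.6,-0.0557,-0.025,-0.0175,0,0,0,0.6]

```text
time_s: 39.97
position: [0.5504, -0.2078, 0.2382]
tool_rot: [[0.132, 0.991, 0.0], [0.991, -0.132, 0.0], [0.0, 0.0, -1.0]]
ft_force: [7.0, 0.7, -9.6]
grip_width: 0.0265
```

Request:
jog_arm:
  deltas: [-0.0061,0.0002,0,0,0,0,0.6,-0.0121,0.001,0,0,0,0,0.6,-0.0181,0.0021,0,0,0,0,0.6,-0.0239,0.0038,0,0,0,0,0.6,-0.0296,0.0059,0,0,0,0,0.6,-0.0351,0.0084,0,0,0,0,0.6,-0.0404,0.0114,0,0,0,0,0.6,-0.0455,0.0148,0,0,0,0,0.6,-0.0502,0.0185,0,0,0,0,0.6,-0.0547,0.0227,0,0,0,0,0.6,-0.0547,0.0227,0,0,0,0,0.6,-0.0547,0.0227,0,0,0,0,0.6]

```text
time_s: 40.97
position: [0.5618, -0.2505, 0.2378]
tool_rot: [[0.132, 0.991, -0.001], [0.991, -0.132, 0.001], [0.001, -0.001, -1.0]]
ft_force: [5.6, 0.5, -9.2]
grip_width: 0.0262
```

```bash
python3 - <<'E'
from h import *
s=state(); p=s['position'][:2]-AX; print(np.hypot(*p),np.degrees(np.arctan2(p[1],p[0])))
t=np.radians(217.4); plan([((AX[0]+.058*np.cos(t),AX[1]+.058*np.sin(t),.2255),82.4)])
E
```

```text
t 40.97 p [ 0.5618 -0.2505  0.2378] al 82.44 zdown -1.0 F [ 5.6  0.5 -9.2] w 0.0262 q [-35.1  28.3  62.5   0.   89.3 -27.5]
0.05793395286818727 -142.57028315966764
-0.0000,-0.0001,0.0164, -0.0002,-0.0003,0.0002
```

Request:
jog_arm:
  deltas: [0,0,0.004,0,0,0,0.6,0,0,0.008,0,0,0,0.6,0,0,0.012,0,0,0,0.6,0,0,0.0165,0,0,0,0.6,0,0,0.018,0,0,0,0.6,0,0,0.018,0,0,0,0.6]

```text
time_s: 41.47
position: [0.562, -0.2507, 0.2266]
tool_rot: [[0.131, 0.991, 0.002], [0.991, -0.131, -0.002], [-0.002, 0.002, -1.0]]
ft_force: [2.8, 3.6, 2.6]
grip_width: 0.0266
```

```bash
python3 - <<'E'
from h import *
s=state(); p=s['position'][:2]-AX; print(np.hypot(*p),np.degrees(np.arctan2(p[1],p[0])))
E
```

```text
t 41.47 p [ 0.562  -0.2507  0.2266] al 82.45 zdown -1.0 F [2.8 3.6 2.6] w 0.0266 q [-35.   28.6  63.8  -0.   87.5 -27.5]
0.05790874939228925 -142.34950926938973
```

Request:
jog_arm:
  deltas: [0,0,0,0,0,0,-0.5,0,0,0,0,0,0,-0.8,0,0,0,0,0,0,-1,0,0,-0.05,0,0,0,-1,0,0,-0.1,0,0,0,-1,0,0,-0.17,0,0,0,-1,0,0,-0.17,0,0,0,-1,0,0,-0.17,0,0,0,-1]

```text
time_s: 42.13
position: [0.5619, -0.2511, 0.3566]
tool_rot: [[0.132, 0.991, 0.005], [0.991, -0.132, -0.005], [-0.004, 0.006, -1.0]]
ft_force: [-0.9, 0.2, -0.4]
grip_width: 0.0854
```

```bash
python3 - <<'E'
from h import *
s,im=wsnap('w25.png'); state(); views('v7.png'); pinhome(s,217.4)
p=proj('scene',(.562,-.2507,.246)); print('v px',(p-np.array([140,170]))*3+np.array([399,0]))
plan([((.434,.2456,.33),156)])
E
```

```text
t 42.18 p [ 0.5616 -0.2509  0.3536] al 82.41 zdown -1.0 F [-0.2 -0.3 -1.3] w 0.0855 q [-35.1  26.3  47.5  -0.1 106.1 -27.5]
knob home top [322.3096 241.3699] up9 [322.4403 245.7082] scene home [196.7481 210.1005] up9 [196.1006 207.3946]
v px [568.9584 120.4754]
0.6333,-0.2554,0.0290, -0.0008,-0.0008,-0.4088
```

View pics/w25.png

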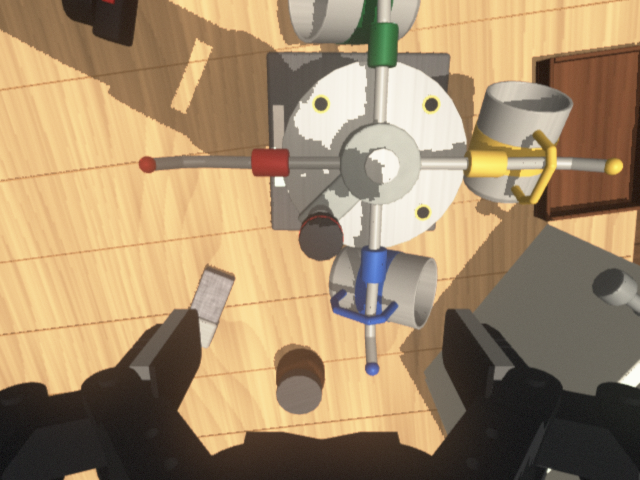

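View pics/v7.png

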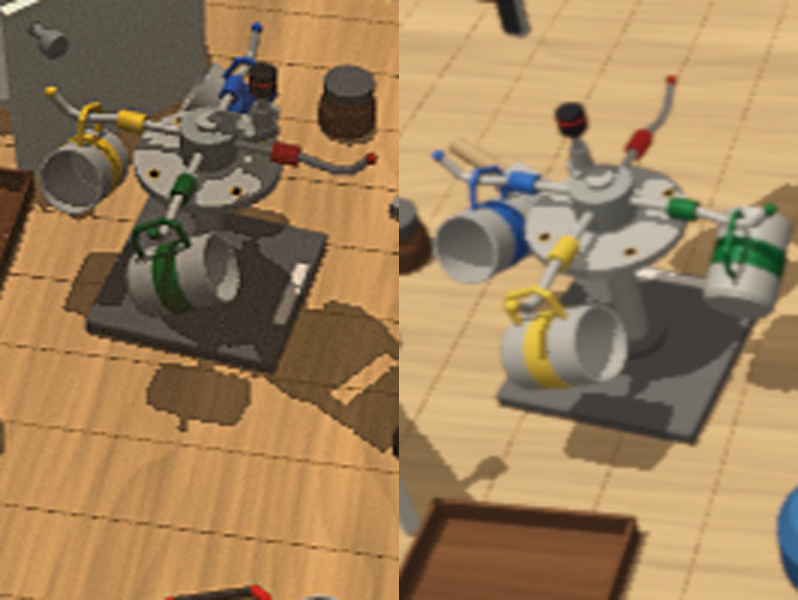

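View pics/full_v7.png

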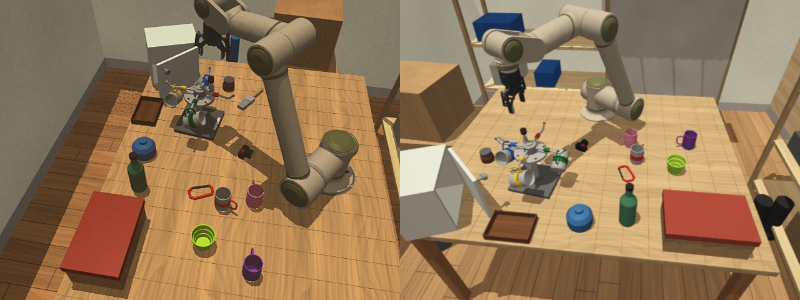

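Request:
jog_arm:
  deltas: [0.633,-0.255,0.029,0,0,-0.409,-1,0.633,-0.255,0.029,0,0,-0.409,-1,0.633,-0.255,0.029,0,0,-0.409,-1,0.633,-0.255,0.029,0,0,-0.409,-1,0.633,-0.255,0.029,0,0,-0.409,-1,0.633,-0.255,0.029,0,0,-0.409,-1,0.633,-0.255,0.029,0,0,-0.409,-1,0.633,-0.255,0.08,0,0,-0.409,-1,0.633,-0.255,0.135,0,0,-0.409,-1,0.633,-0.255,0.135,0,0,-0.409,-1,0.633,-0.255,0.135,0,0,-0.409,-1,0.633,-0.255,0.135,0,0,-0.409,-1]

```text
time_s: 43.28
position: [0.4396, 0.22, 0.2611]
tool_rot: [[-0.915, 0.404, -0.004], [0.404, 0.915, -0.001], [0.003, -0.003, -1.0]]
ft_force: [1.2, 1.2, -0.2]
grip_width: 0.0854
```

Request:
jog_arm:
  deltas: [0,0,0,0,0,0,-1,0,0,0,0,0,0,-1,0,0,0,0,0,0,-1,0,0,0,0,0,0,-1]

```text
time_s: 43.62
position: [0.4417, 0.2176, 0.2633]
tool_rot: [[-0.913, 0.407, -0.001], [0.407, 0.913, -0.001], [0.0, -0.001, -1.0]]
ft_force: [-0.1, -1.4, 0.5]
grip_width: 0.0854
```

```bash
python3 - <<'E'
from h import *
import pickle
s=state(); s,im=wsnap('w26.png'); pickle.dump(s,open('w26.pkl','wb'))
E
```

```text
t 43.62 p [0.4417 0.2176 0.2633] al 155.97 zdown -1.0 F [-0.1 -1.4  0.5] w 0.0854 q [ 12.4  14.7  79.6  -0.   85.8 -53.5]
```

View pics/w26.png

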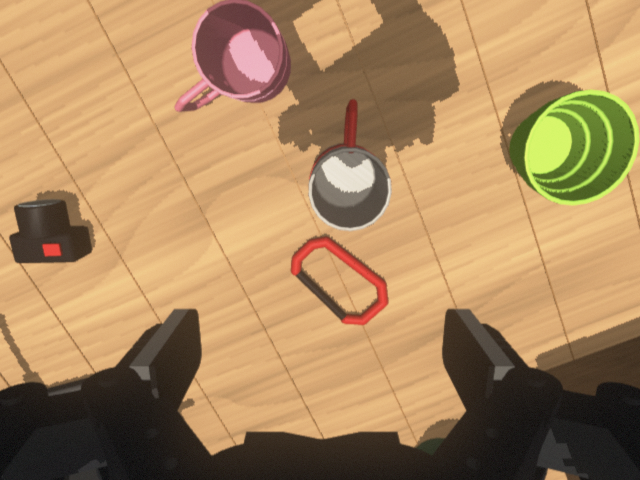

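```bash
python3 - <<'E'
from h import *
import pickle
s=pickle.load(open('w26.pkl','rb'))
c,a=mugfit(s,(350,188),(352,104))
plan([((*c,.12),a),((*c,.042),a)])
E
```

```text
mug c [0.4306 0.2472] handle len 0.0636411076425666 yaw 154.16559908988995
 pred handle end [350.9108 101.1097]
 pred handle end [352.6384  99.9225]
0.0297,0.0301,0.1912, -0.0003,-0.0000,0.0099
0.0297,0.0302,0.2952, -0.0003,-0.0000,0.0099
```

Request:
jog_arm:
  deltas: [0.029,0.03,0.1,0,0,0.01,-1,0.029,0.03,0.19,0,0,0.01,-1,0.029,0.03,0.19,0,0,0.01,-1,0.029,0.03,0.19,0,0,0.01,-1,0.029,0.03,0.294,0,0,0.01,-1,0.029,0.03,0.294,0,0,0.01,-1,0.029,0.03,0.294,0,0,0.01,-1,0.029,0.03,0.294,0,0,0.01,0,0.029,0.03,0.294,0,0,0.01,0,0.029,0.03,0.294,0,0,0.01,0,0.029,0.03,0.294,0,0,0.01,0,0.029,0.03,0.294,0,0,0.01,0]
  grip_force: 40

```text
time_s: 44.67
position: [0.4316, 0.248, 0.0448]
tool_rot: [[-0.901, 0.434, 0.003], [0.434, 0.901, 0.0], [-0.003, 0.002, -1.0]]
ft_force: [-0.5, -2.0, 8.1]
grip_width: 0.0637
```

```bash
python3 - <<'E'
from h import *
s=state(); s,im=wsnap('w27.png')
plan([((*s['position'][:2],.25),154.2),(hp(.27,.25,.041),82.4),(hp(.22,s['position'][2]+.162,.041),82.4)])
E
```

```text
t 44.67 p [0.4316 0.248  0.0448] al 154.26 zdown -1.0 F [-0.5 -2.   8.1] w 0.0637 q [ 16.2  29.7  97.6  -0.1  52.5 -48. ]
-0.0009,0.0005,-0.2735, 0.0005,0.0010,0.0003
-0.1557,-0.6179,-0.2741, 0.0011,0.0005,0.3992
-0.2188,-0.5973,-0.2164, 0.0011,0.0005,0.3992
```

View pics/w27.png

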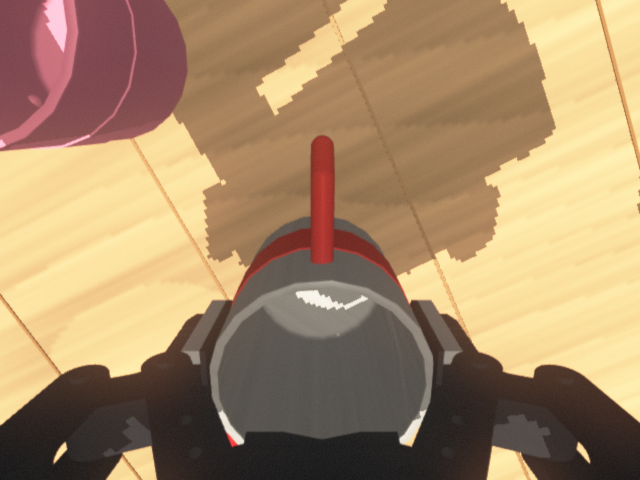

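Request:
jog_arm:
  deltas: [0,0,-0.05,0,0,0,0,0,0,-0.1,0,0,0,0,0,0,-0.15,0,0,0,0,0,0,-0.2,0,0,0.03,0,-0.012,-0.03,-0.25,0.001,0,0.06,0,-0.022,-0.08,-0.273,0.001,0,0.1,0,-0.034,-0.13,-0.273,0.001,0,0.14,0,-0.046,-0.18,-0.273,0.001,0,0.18,0,-0.058,-0.23,-0.273,0.001,0,0.22,0,-0.07,-0.28,-0.273,0.001,0,0.26,0,-0.083,-0.33,-0.273,0.001,0,0.3,0,-0.095,-0.38,-0.273,0.001,0,0.33,0]

```text
time_s: 45.72
position: [0.37, -0.0411, 0.2488]
tool_rot: [[-0.079, 0.997, -0.001], [0.997, 0.079, -0.003], [-0.003, -0.001, -1.0]]
ft_force: [0.8, 0.4, -0.9]
grip_width: 0.0637
```

```bash
python3 - <<'E'
from h import *
s=state()
plan([(hp(.27,.25,.041),82.4),(hp(.22,.207,.041),82.4)])
E
```

```text
t 45.72 p [ 0.37   -0.0411  0.2488] al 94.52 zdown -1.0 F [ 0.8  0.4 -0.9] w 0.0637 q [-24.6   2.6  97.   -0.2  80.3 -29.1]
-0.2344,-0.0656,-0.0008, -0.0003,0.0010,0.0673
-0.2483,-0.0004,0.0565, -0.0003,0.0010,0.0673
```

Request:
jog_arm:
  deltas: [-0.05,-0.014,0,0,0,0.02,0,-0.1,-0.028,0,0,0,0.04,0,-0.15,-0.042,0,0,0,0.067,0,-0.2,-0.056,0,0,0,0.067,0,-0.234,-0.066,0,0,0,0.067,0,-0.234,-0.066,0,0,0,0.067,0,-0.241,-0.033,0.028,0,0,0.067,0,-0.248,-0.003,0.056,0,0,0.067,0,-0.248,-0.003,0.056,0,0,0.067,0,-0.248,-0.003,0.056,0,0,0.067,0,-0.248,-0.003,0.056,0,0,0.067,0,-0.248,-0.003,0.056,0,0,0.067,0]

```text
time_s: 46.72
position: [0.3841, -0.2251, 0.2074]
tool_rot: [[0.125, 0.992, -0.002], [0.992, -0.125, -0.004], [-0.004, -0.001, -1.0]]
ft_force: [1.0, 0.9, -1.7]
grip_width: 0.0635
```

```bash
python3 - <<'E'
from h import *
import pickle
s=state(); s,im=wsnap('w28.png'); pickle.dump(s,open('w28.pkl','wb'))
cv2.imwrite('pics/c28.png',cv2.resize(im[100:300,280:560,::-1],None,fx=2.8,fy=2.8,interpolation=cv2.INTER_CUBIC))
E
```

```text
t 46.72 p [ 0.3841 -0.2251  0.2074] al 82.81 zdown -1.0 F [ 1.   0.9 -1.7] w 0.0635 q [-45.5  12.5  92.3  -0.2  75.1 -38.3]
```

View pics/c28.png

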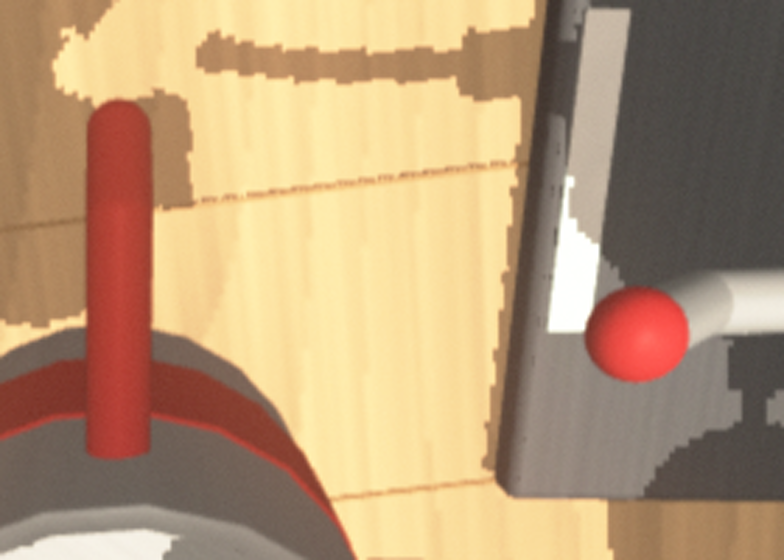

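Request:
jog_arm:
  deltas: [-0.005,0.01,0,0,0,0,0,-0.005,0.03,0,0,0,0,0,-0.005,0.05,0,0,0,0,0,-0.005,0.068,0,0,0,0,0,-0.005,0.08,0.001,0,0,0,0,-0.005,0.09,0.004,0,0,0,0,-0.005,0.099,0.012,0,0,0,0,-0.0045,0.108,0.02,0,0,0,0,-0.0045,0.117,0.029,0,0,0,0,-0.004,0.127,0.038,0,0,0,0,-0.004,0.127,0.038,0,0,0,0,-0.004,0.127,0.038,0,0,0,0]

```text
time_s: 47.77
position: [0.4784, -0.2402, 0.1769]
tool_rot: [[0.125, 0.992, -0.004], [0.992, -0.125, -0.002], [-0.002, -0.004, -1.0]]
ft_force: [0.6, -0.1, -1.2]
grip_width: 0.0637
```

```bash
python3 - <<'E'
from h import *
s=state(); s,im=wsnap('w29.png'); cv2.imwrite('pics/c29.png',im[60:360,240:640,::-1]); views('v8.png')
E
```

```text
t 47.77 p [ 0.4784 -0.2402  0.1769] al 82.81 zdown -1.0 F [ 0.6 -0.1 -1.2] w 0.0637 q [-39.2  23.1  81.8  -0.2  75.2 -32. ]
```

View pics/c29.png

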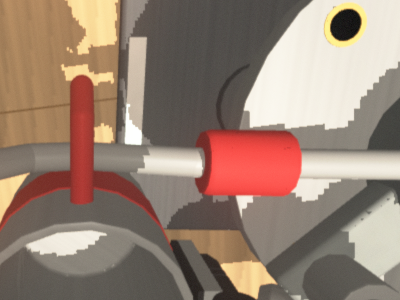

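View pics/v8.png

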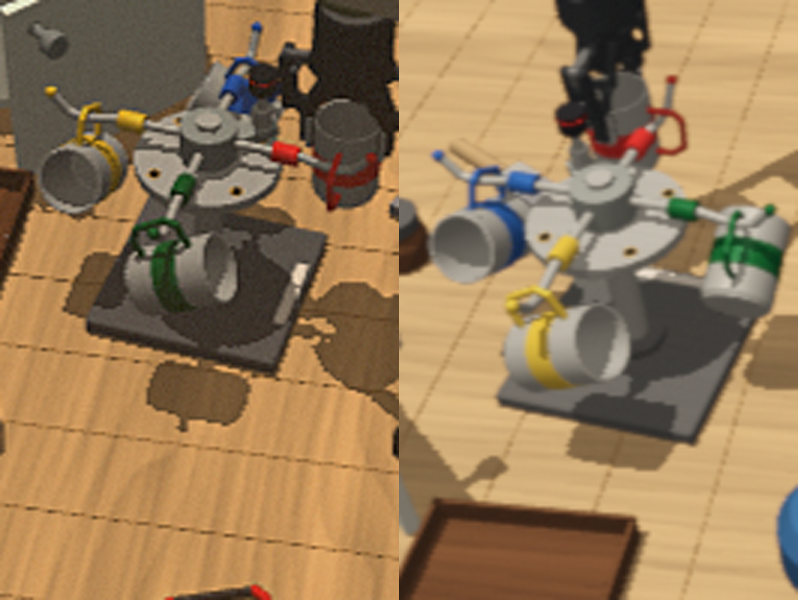

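Request:
jog_arm:
  deltas: [0,0,0.001,0,0,0,-0.78,0,0,0.001,0,0,0,-0.78,0,0,0.001,0,0,0,-0.78,0,0,-0.03,0,0,0,-0.78,0,0,-0.08,0,0,0,-0.78,0,0,-0.13,0,0,0,-0.78,0,-0.05,-0.17,0,0,0,-0.78,0,-0.1,-0.18,0,0,0,-1,0,-0.1,-0.18,0,0,0,-1,0,-0.1,-0.18,0,0,0,-1]

```text
time_s: 48.75
position: [0.4033, -0.2304, 0.3141]
tool_rot: [[0.127, 0.992, -0.001], [0.992, -0.127, -0.004], [-0.005, -0.0, -1.0]]
ft_force: [-0.5, 0.4, 0.0]
grip_width: 0.0853
```

```bash
python3 - <<'E'
from h import *
s=state(); views('v9.png')
E
```

```text
t 48.75 p [ 0.4033 -0.2304  0.3141] al 82.72 zdown -1.0 F [-0.5  0.4  0. ] w 0.0853 q [-44.3  10.1  77.4  -0.2  92.4 -37. ]
```

View pics/v9.png

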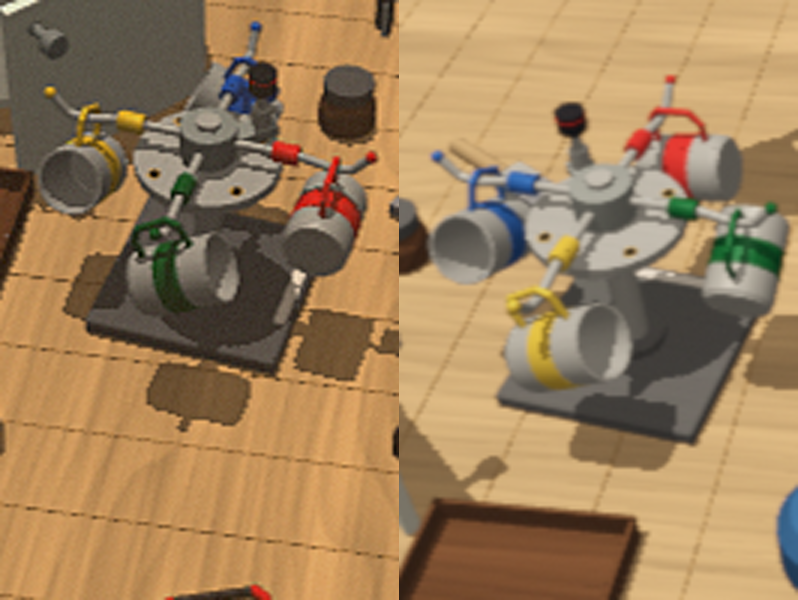

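```bash
python3 - <<'E'
from h import *
plan([((.45,-.2,.42),82.4),((.60,-.18,.42),82.4)])
E
```

```text
0.0478,0.0545,-0.1437, -0.0008,0.0008,0.0021
0.0994,0.2496,-0.1443, -0.0008,0.0008,0.0021
```

Request:
jog_arm:
  deltas: [0.048,0.054,-0.144,0,0,0,-1,0.048,0.054,-0.144,0,0,0,-1,0.048,0.054,-0.144,0,0,0,-1,0.048,0.054,-0.144,0,0,0,-1,0.1,0.25,-0.144,0,0,0,-1,0.1,0.25,-0.144,0,0,0,-1,0.1,0.25,-0.144,0,0,0,-1,0.1,0.25,-0.144,0,0,0,-1,0.1,0.25,-0.144,0,0,0,-1,0.1,0.25,-0.144,0,0,0,-1,0.1,0.25,-0.144,0,0,0,-1,0.1,0.25,-0.144,0,0,0,-1]

```text
time_s: 49.85
position: [0.5996, -0.1795, 0.4203]
tool_rot: [[0.126, 0.992, -0.003], [0.992, -0.126, -0.003], [-0.003, -0.002, -1.0]]
ft_force: [-0.7, -0.8, -0.6]
grip_width: 0.0858
```

```bash
python3 - <<'E'
from h import *
prev=None
for i in range(260):
    im=eyes.get_image('scene').astype(int)
    if i%20==0: prev=im
    if i%20==7: print(i,np.abs(im-prev)[170:330,140:280].mean().round(3),end=' ')
s,im=wsnap('w30.png'); state(); views('v10.png'); pinhome(s,217.4)
E
```

```text
7 2.321 27 1.648 47 2.338 67 0.503 87 1.501 107 1.146 127 0.539 147 0.715 167 0.426 187 0.4 207 0.341 227 0.345 247 0.34 t 62.9 p [ 0.6001 -0.1794  0.4199] al 82.8 zdown -1.0 F [ 0.5 -0.2 -0.9] w 0.0856 q [-27.4  28.7  32.8  -0.2 118.5 -20.3]
knob home top [287.6194 309.1309] up9 [286.6995 314.1508] scene home [196.7481 210.1005] up9 [196.1006 207.3946]
```

View pics/w30.png

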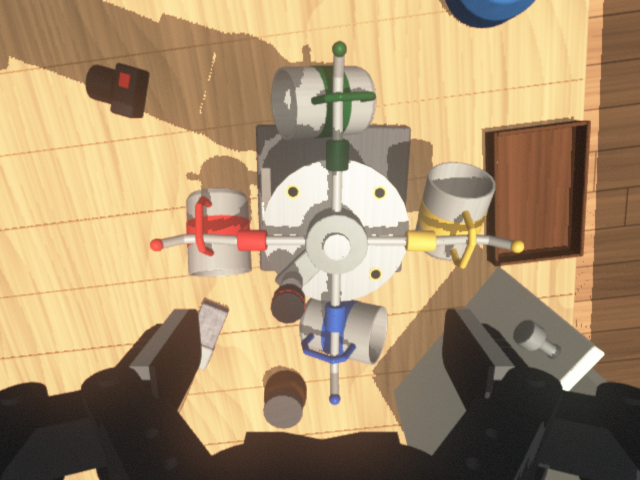

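View pics/v10.png

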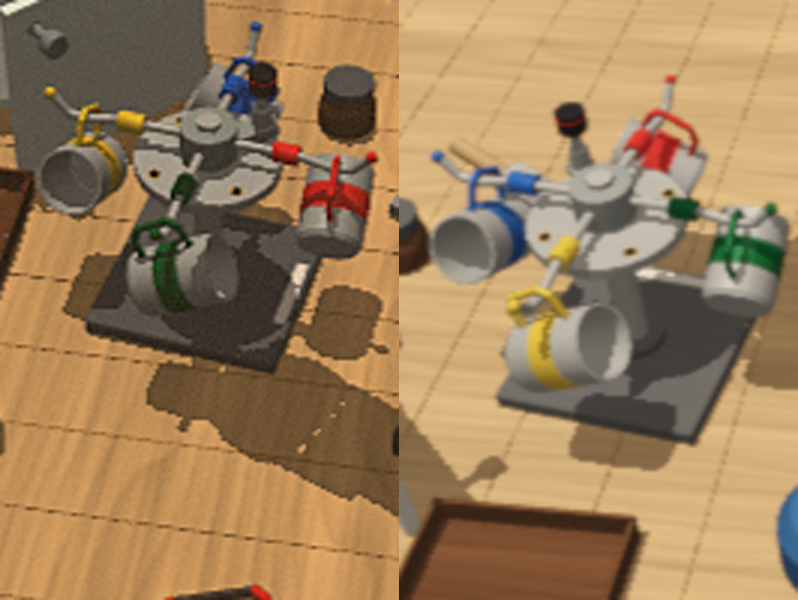

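View pics/full_v10.png

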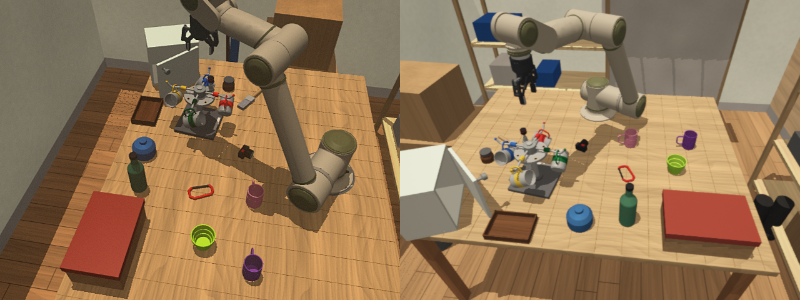

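```bash
python3 - <<'E'
from h import *
a=cv2.imread('pics/tmpa.png');b=cv2.imread('pics/tmpb.png')
cv2.imwrite('pics/kn.png',np.hstack([cv2.resize(a[112:142,322:352],None,fx=12,fy=12,interpolation=cv2.INTER_CUBIC),cv2.resize(b[195:225,182:212],None,fx=12,fy=12,interpolation=cv2.INTER_CUBIC)]))
for z in (.246,.255): 
    k=AX+.058*np.array([np.cos(np.radians(217.6)),np.sin(np.radians(217.6))])
    pa=proj('side',(*k,z));pb=proj('scene',(*k,z)); print(z,(pa-[322,112]+.5)*12,(pb-[182,195]+.5)*12+[360,0])
E
```

```text
0.246 [199.0663 184.2597] [542.1044 187.495 ]
0.255 [199.8447 153.5625] [534.3291 155.023 ]
```

View pics/kn.png

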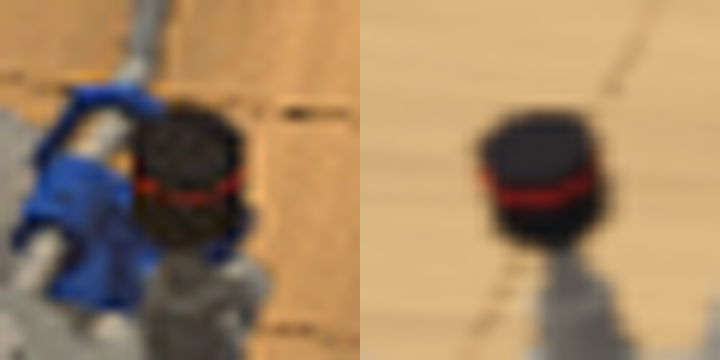

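```bash
python3 - <<'E'
from h import *
print(close_job())
E
```

```text
the job is handed in; nothing more can be done
None
```

All four mugs (green, yellow, blue, red) were on the shelf, and each now hangs by its handle on the hook of its own colour. I loaded each hook while it faced the front stripe with the pin in its hole. Between mugs I drew the pin by its knob, turned the tree and let the pin drop again. I handed the job in at about 63 s.

**Last checks**
- **Mugs:** the scene and wrist views show all four on the right hooks. After about 13 s of waiting, the change between pictures was down to the image noise level, so the swinging had stopped.
- **Other things:** the headlamp, carabiner, cup, bottle and the pink and purple mugs look to be where they started. None of the four mugs appeared to have been knocked out of place before I picked it up.
- **Robot:** the gripper is open and clear of everything.
- **Pin:** the camera estimate disagreed slightly with fully home, putting the knob about 2.7 mm high. The hook balls read 3 to 5 mm high in the first pictures, so I take this as camera calibration error. Each time, the gripper also came down about 11 mm with the knob, back to about the same height. I therefore judge the pin fully home.

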